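# Set the press support plate to the scribed line

## Task

Slide the bored aluminium plate flat across the press bed, without lifting it, until its long side sits snug against the steel guide strip; then, keeping it lightly pressed to the strip (about 10 N; the strip is only held by magnets), slide it along until its leading edge meets the white scribed line, without running past it. Let go and leave the plate there on the line and against the strip, with everything else where it was.

Things in the scene. Friction and masses are not known exactly. Their poses are not given: they have to be found in the camera images.
- bed: Fixed dark steel press bed, a flat slab 240 mm (its x) by 360 mm (its y), 20 mm thick, lying on the table. Origin: centre of its underside, so its flat top is at +20 mm z. Its x points across the bed to the guide strip, its y along the strip in the direction the plate must travel.
- strip: Bright steel guide strip on the bed, 16 mm (x) by 340 mm (y) by 10 mm high. Origin: on the bed's top, mid-length of the face the plate is pressed against; that face is the plane x = 0 and looks to -x. Axes as the bed's; the face is 85 mm to the bed's +x. Its magnets let go above 15 N; about 10 N is right. It does not give: poses are not exact enough to set this force, feel for it.
- strip_start (a point): The end of the strip's contact face farther from the scribed line (strip frame y = -170 mm), at the bed's top.
- strip_end (a point): The end of the strip's contact face beyond the scribed line (strip frame y = +170 mm), at the bed's top.
- line: The scribed line: a white line 2 mm wide and 195 mm long across the bed's top, square to the strip, drawn only (nothing to feel). Origin: on the line's centre, level with the bed's top; its x is the strip's x, its y the direction of travel; short of the line is y < 0. Its place along the bed varies.
- plate: Loose aluminium plate, 90 mm (x) by 150 mm (y), 16 mm thick; centre through bore 57 mm wide, for fingertips to push in. Origin: centre of underside. Its +x side goes against the strip, +y is the leading edge. Starts off the strip, skewed, 80 mm or more short of the line. 0.3 to 0.6 kg; slides on the oiled bed at 1 to 5 N. Pushed at the bore it squares itself against the strip.
- plate_edge (a point): Middle of the plate's leading (+y) edge at its underside, 75 mm from the plate's origin along its y.
- plate_side (a point): Middle of the plate's long side that goes against the strip, at its underside, 45 mm from the plate's origin along its x.
- bearing: Bystander: small steel bearing ring, 30 mm across and 10 mm high, lying on the bed beyond the line, on the side away from the strip. Origin: centre of its underside.
- rotor: Bystander: dark alternator rotor, 84 mm across and 105 mm high with its shaft, standing on the table to the robot's left. Origin: centre of its underside.
- spanner: Bystander: steel spanner 180 mm long, lying on the table to the right. Origin: centre of its underside.
- oilcan: Bystander: grey can, 56 mm across and 110 mm high, standing on the table to the right. Origin: centre of its underside.
There are look-alikes about, which are no part of the job. Of the things shaped like the plate, the aluminium one is meant.

How it is judged:
By the outcome, as a careful person would: the job done as asked, in the order asked, and still so for the second after the job is handed in, with the robot touching nothing.
It also fails if it takes over 72 s, if anything falls off the work surface, if the arm or the gripper's body presses on something with over 40 N, if the wrist force passes 120 N, or if a joint passes its speed limit or range.

## Robot

A 7-joint arm with a two-finger parallel gripper is mounted at the origin on the work surface. World frame = base frame: x ahead of the robot, y to its left, z up, the work surface at z = 0. Lengths are in m, angles in degrees, forces in N, time in s.
With the tool pointing down it reaches from about 0.425 to 0.875 m from the base axis. Payload 4.7 kg.
Tool frame: the origin (TCP) lies between the finger pads; the fingertips stand 8 mm ahead of it and the grasp point (between the pads) lies 11 mm behind it (env.tip_extent is the distance from the TCP to the fingertips, in m); z points along the fingers, y is the line along which they close (so a half turn about z gives the same grasp; the last joint's range is limited). The gripper opens to 87 mm and grips with 3 to 60 N. Pads are 19 mm wide; open, the fingers measure 117 mm over their backs; the gripper's body (75 mm by 190 mm) begins 51 mm behind the grasp point.
Start: joints at [71.625, 18.392, -4.016, 83.108, 1.295, 78.541, -3.26], TCP at [0.214, -0.614, 0.2] pointing down, gripper open.
Joint ranges: [-163.93, 163.93], [-17.29, 119.83], [-79.2, 71.16], [3.27, 140.29], [-89.18, 269.18], [5.43, 117.66], [-154.24, 154.24]. Speed limits (degrees/s): [147.25, 147.25, 180, 180, 180, 180, 180].

## Interface

Orientations are given as [roll, pitch, yaw] about the fixed x, y, z axes, in that order (R = Rz(yaw) Ry(pitch) Rx(roll)).
In Python, from cell import sensors, vision, workorder, env gives the robot as it stands.
- The arm moves only by the tool drive_tool, never from a script. Its argument "moves" is a list of rows, each an object of numbers: "x", "y", "z": the shift along the tool's x, y, z in mm; "rx", "ry", "rz": the turn, a rotation vector about the tool's x, y, z in rad; "fingers": the closure, from -1 (fully open) to 1 (shut). In form: [{"x": .., "y": .., "z": .., "rx": .., "ry": .., "rz": .., "fingers": ..}, ...]. A call has 1 to 20 rows; each row is the pose to reach, as a shift and turn from the pose commanded when the call began, along the tool's axes at that moment; what a row does not reach only later rows make up. A row lasts 1/8 s, in which the tool goes at most 62.5 mm and 10.7 degrees, less where a joint would pass 70% of its speed; a pose out of reach is approached as far as the arm can. A call with a gripper value outside its range is refused whole. The fingers move at their own pace and stop on an object; "force" is the grip in N (left out, the last holds). Time passes only in rows, so rows that repeat a pose let the fingers close. It gives the time, the measured TCP pose, the force, the opening and the grip force at its end, in the units of the state.
- sensors.get_obs(): the state, without advancing time (a new reading comes with each control period).
- vision.read_camera(name): name is "scene" or "top"; returns a dict with "image" (384x512x3 uint8, red, green, blue), "fx", "fy", "cx", "cy" (pixels), "k1" (the pictures are not rectified: a ray, as slopes to the right and down, at radius r is drawn at 1 + k1 r^2 times it, then the intrinsics apply), "R" (3x3) and "t" (3): a world point X has camera coordinates R X + t. Camera axes: x right, y down, z forward; pixel columns grow to the right and rows downward; lengths in m; the calibration is good to about 2 mm. A picture is of the moment at which its call begins. There is no depth.
- workorder.sign_off(): hands the job in; it is judged then, once.
The state is a dict: "time_s": time; "qpos": joint angles; "joint_velocities": joint speeds; "effort": joint torques, N m; "tool_pos": TCP position; "tool_rot": TCP orientation; "force": force on the tool from outside, world axes, zero at the start; "wrist_torque": the same for the moment, N m; "grip_width": finger opening in m; "grasp_force": force on a finger pad.
Only numpy, scipy, OpenCV 4.12 (cv2) and the standard library are available. Lean on these libraries where they do the work, as an engineer would, in place of code of your own. Each camera call takes 0.05 s, during which the arm holds its last target. There are 200 camera calls.

## Working session

There is one attempt and no reset: what is moved stays moved. The work goes in short steps, Python scripts to look and compute and a tool call to move; the robot and the scene stay as the last step left them, time stands still between calls to the robot, and variables do not carry over. Pictures are saved under pics/ and viewed, at most 10 in all, crops included, and the job is handed in when it is done.

Besides the shell and the picture viewer there is one more tool, called after "Call:" as name(argument=value, ...), one argument or row to a line, values as JSON. drive_tool: Moves the arm, as the interface text tells. Its arguments: {"type":"object","properties":{"moves":{"type":"array"},"force":{"type":"number"}},"required":["moves"]}

```bash
ls; mkdir -p pics; python3 - <<'E'
from cell import sensors, vision, env
import cv2
for n in("scene","top"):
    c=vision.read_camera(n); cv2.imwrite(f"pics/{n}0.png",cv2.resize(c["image"][:,:,::-1],(768,576),interpolation=cv2.INTER_CUBIC))
    print(n,{k:v for k,v in c.items() if k!="image"})
print(sensors.get_obs(),env.tip_extent)
E
```

```text
pics
scene {'fx': 386.7951931898616, 'fy': 386.7951931898616, 'cx': 254.70120750054693, 'cy': 195.2455208304455, 'k1': -0.1218975845316568, 'R': array([[-0.07070521,  0.99746483,  0.00804226],
       [ 0.74388523,  0.0580982 , -0.66577727],
       [-0.66455665, -0.0410914 , -0.7461072 ]]), 't': array([ 0.01234778, -0.36743279,  1.68696652])}
top {'fx': 400.975205683472, 'fy': 400.975205683472, 'cx': 260.034170656042, 'cy': 188.11469295967552, 'k1': -0.037561346339089544, 'R': array([[-0.0052924 , -0.99997666, -0.00432194],
       [-0.97300107,  0.00614681, -0.23071873],
       [ 0.23073991,  0.00298419, -0.97301089]]), 't': array([0.01807139, 0.51211601, 1.09415998])}
{'time_s': 0.1, 'qpos': array([71.62607224, 18.43475486, -4.017032  , 83.16766224,  1.29371332,
       78.54285584, -3.25903046]), 'joint_velocities': array([-0.03237141, -0.16426068, -0.06145709, -0.24241329,  0.02623346,
       -0.09924976,  0.05041185]), 'effort': array([ 1.27294002e-04, -4.92570090e+01, -4.05418044e-01, -3.13400495e+01,
       -6.41066954e-02,  3.94306169e-02,  6.34714911e-05]), 'tool_pos': array([ 0.21336316, -0.61340575,  0.19927398]), 'tool_rot': array([-1.79899897e+02,  3.82821248e-03,  1.91856569e+01]), 'force': array([-0.64653147,  0.26926566, -0.40215772]), 'wrist_torque': array([-0.03319696,  0.04474995,  0.02439806]), 'grasp_force': 0.0, 'grip_width': 0.08717253090235758} 0.008
```

View pics/scene0.png

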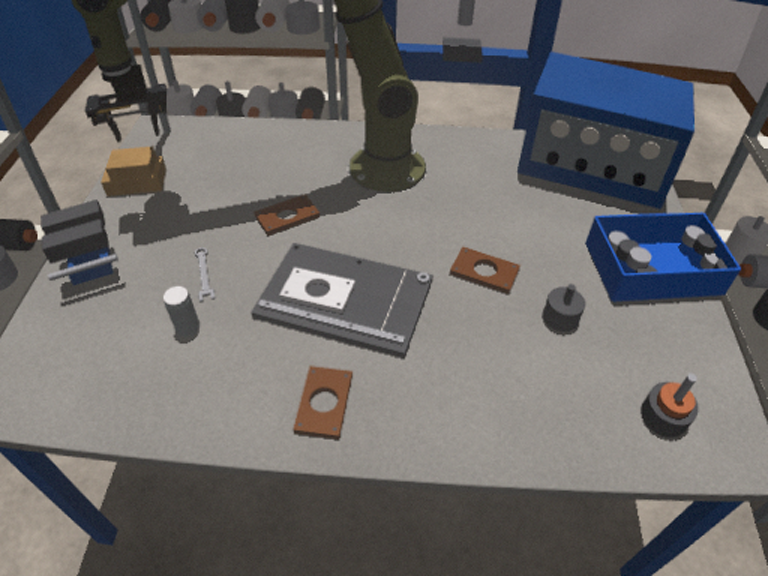

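View pics/top0.png

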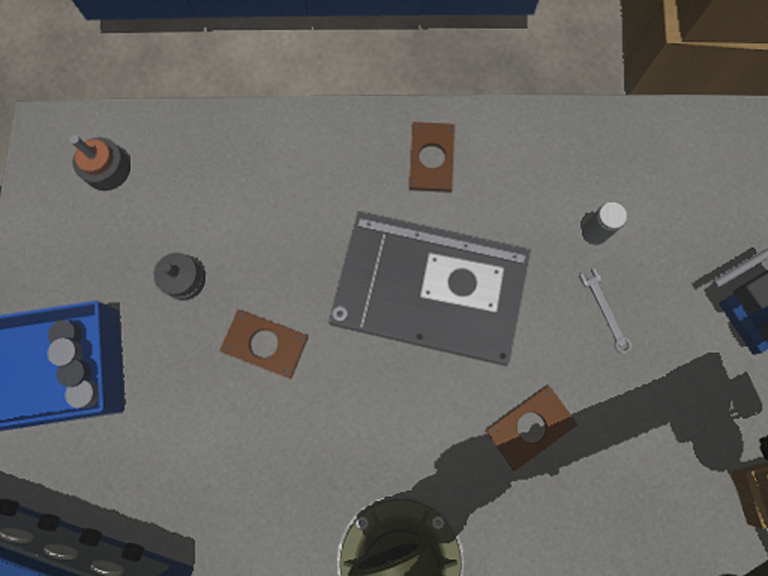

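The top view shows the plate with its bore at (463,282), the strip from (359,222) to (525,258), and the line from (385,235) to (362,327). The bearing is at (340,313). In the scene view the bore is at (317,288). Both pictures are drawn at 1.5x. The other three bored plates are copper-coloured.

```bash
cat > h.py <<'E'
import numpy as np, cv2
from cell import sensors, vision
def cam(n): return vision.read_camera(n)
def ray(c,px):
    K=np.array([[c["fx"],0,c["cx"]],[0,c["fy"],c["cy"]],[0,0,1]])
    # r here is ideal radius: matches the cv2 model
    u=cv2.undistortPoints(np.array(px,float).reshape(-1,1,2),K,np.array([c["k1"],0,0,0.]))[:,0]
    d=np.c_[u,np.ones(len(u))]@c["R"]; return -c["R"].T@c["t"],d
def onz(c,px,z):
    o,d=ray(c,px); return o+d*((z-o[2])/d[:,2])[:,None]
def tri(c1,p1,c2,p2):
    o1,d1=ray(c1,p1);o2,d2=ray(c2,p2);out=[]
    for a,b in zip(d1,d2):
        s=np.linalg.lstsq(np.c_[a,-b],o2-o1,rcond=None)[0]
        out.append(np.r_[(o1+a*s[0]+o2+b*s[1])/2, np.linalg.norm(o1+a*s[0]-o2-b*s[1])])
    return np.array(out)
def plate(c,seed):
    """blob of bright pixels near the seed: outline rect corners, bore centre"""
    g=cv2.cvtColor(c["image"],cv2.COLOR_RGB2GRAY)
    n,l,st,ce=cv2.connectedComponentsWithStats((g>185).astype(np.uint8))
    k=min(range(1,n),key=lambda i:np.hypot(*(ce[i]-seed))+(1e4 if st[i,4]<300 else 0))
    m=(l==k).astype(np.uint8)
    cs,h=cv2.findContours(m,cv2.RETR_CCOMP,cv2.CHAIN_APPROX_NONE)
    o=max(cs,key=cv2.contourArea)
    holes=[cs[i] for i in range(len(cs)) if h[0,i,3]>=0]; b=max(holes,key=cv2.contourArea)
    M=cv2.moments(b); return o,np.array([M["m10"]/M["m00"],M["m01"]/M["m00"]]),st[k],b
E
python3 - <<'E'
from h import *
t=cam("top");s=cam("scene")
for c,sd,n in((t,(309,188),"top"),(s,(211,192),"scene")):
    o,b,st,bc=plate(c,sd); print(n,st,b,cv2.boundingRect(bc))
    print(cv2.approxPolyDP(cv2.convexHull(o),4,True)[:,0].tolist())
crop=lambda c,x,y,w,h:cv2.resize(c["image"][y:y+h,x:x+w,::-1],(780,580),interpolation=cv2.INTER_NEAREST)
cv2.imwrite("pics/tc.png",crop(t,212,136,156,116))
cv2.imwrite("pics/sc.png",crop(s,160,150,156,116))
E
```

```text
top [ 281  170   54   37 1014] [307.86092111 187.65754674] (297, 177, 23, 22)
[[287, 170], [334, 179], [330, 206], [282, 197]]
scene [187 179  49  27 645] [211.12248469 191.54768154] (202, 185, 19, 14)
[[187, 195], [196, 179], [235, 187], [227, 205]]
```

View pics/tc.png

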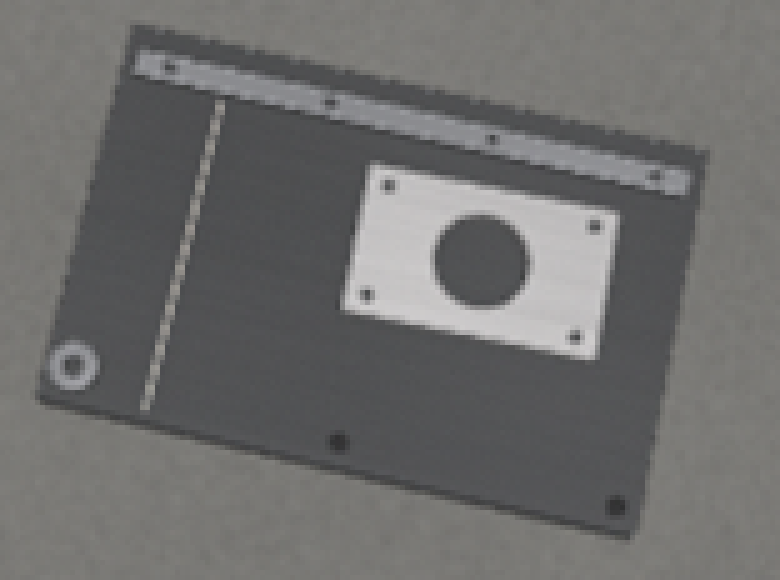

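View pics/sc.png

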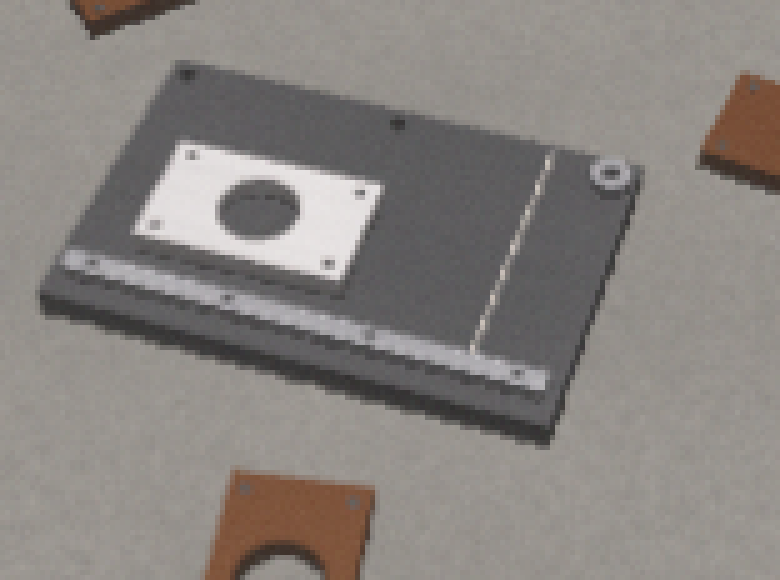

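Both crops are at 5x. The top crop shows the bed corners at (133,25), (708,152), (632,530) and (38,401), and the line from (222,100) to (146,408). The scene crop shows the same corners at (550,428), (42,293), (177,62) and (642,168), and the line from (475,352) to (552,152).

```bash
cat >> h.py <<'E'
from scipy.optimize import least_squares
def proj(c,X):
    X=np.asarray(X,float).reshape(-1,3)
    K=np.array([[c["fx"],0,c["cx"]],[0,c["fy"],c["cy"]],[0,0,1]])
    return cv2.projectPoints(X,cv2.Rodrigues(c["R"])[0],c["t"],K,np.array([c["k1"],0,0,0.]))[0][:,0]
def rectify(c,bed,z,res=0.5):
    """bed frame picture at height z: columns = bed y (-200..200 mm), rows = bed x (-130..130), res mm/px"""
    bx,by,yaw=bed; r=np.arange(-130,130,res)/1e3; q=np.arange(-200,200,res)/1e3
    Y,X=np.meshgrid(q,r); co,si=np.cos(yaw),np.sin(yaw)
    W=np.stack([bx+co*X-si*Y,by+si*X+co*Y,np.full_like(X,z)],-1)
    p=proj(c,W.reshape(-1,3)).reshape(*X.shape,2).astype(np.float32)
    return cv2.remap(c["image"],p[...,0].copy(),p[...,1].copy(),cv2.INTER_CUBIC)
E
python3 - <<'E'
from h import *
t=cam("top");s=cam("scene")
f=lambda P,o:(np.array(P,float)+.5)/5-.5+np.array(o)
T=f([(133,25),(708,152),(632,530),(38,401),(222,100),(146,408),(75,366)],(212,136))
S=f([(550,428),(42,293),(177,62),(642,168),(475,352),(552,152),(610,173)],(160,150))
print("tri corners,line,bearing\n",tri(t,T,s,S).round(4))
to=plate(t,(309,188));so=plate(s,(211,192))
a=cv2.approxPolyDP(cv2.convexHull(to[0]),4,True)[:,0];b=cv2.approxPolyDP(cv2.convexHull(so[0]),4,True)[:,0]
print("plate corners",tri(t,a,s,[b[3],b[0],b[1],b[2]]).round(4),"bore",tri(t,[to[1]],s,[so[1]]).round(4))
# bed pose fits with z=20mm
B=np.array([(.12,.18),(.12,-.18),(-.12,-.18),(-.12,.18)])
def W(p):
    co,si=np.cos(p[2]),np.sin(p[2]); return np.c_[p[0]+co*B[:,0]-si*B[:,1],p[1]+si*B[:,0]+co*B[:,1],np.full(4,.02)]
for cs in(((t,T),),((s,S),),((t,T),(s,S))):
    r=least_squares(lambda p:np.concatenate([(proj(c,W(p))-P[:4]).ravel() for c,P in cs]),[.6,0,-.2])
    print("bed",r.x,np.degrees(r.x[2]),"res px",np.abs(r.fun).max().round(2))
bed=r.x;np.save("bed.npy",bed)
def inbed(X):
    d=X[:,:2]-bed[:2];co,si=np.cos(bed[2]),np.sin(bed[2]);return np.c_[co*d[:,0]+si*d[:,1],-si*d[:,0]+co*d[:,1]]*1e3
for n,c,P,pc,bb in(("top",t,T,a,to[1]),("scene",s,S,b,so[1])):
    print(n,"line",inbed(onz(c,P[4:6],.02)).round(1).tolist(),"bearing",inbed(onz(c,P[6:],.03)).round(1),"plate",inbed(onz(c,pc,.036)).round(1).tolist(),"bore",inbed(onz(c,[bb],.036)).round(1))
o=np.vstack([rectify(t,bed,.02,.6),rectify(s,bed,.02,.6)])[:,:,::-1]
o=cv2.resize(o,None,fx=.66,fy=.66);print(o.shape);cv2.imwrite("pics/rect0.png",o)
q=sensors.get_obs();print(q["tool_pos"],q["tool_rot"])
E
```

```text
tri corners,line,bearing
 [[ 0.673   0.0821  0.0171  0.0009]
 [ 0.5889 -0.2653  0.0179  0.004 ]
 [ 0.3613 -0.2101  0.02    0.0012]
 [ 0.4396  0.1368  0.0157  0.0017]
 [ 0.6217  0.029   0.0247  0.0043]
 [ 0.4342  0.0725  0.0213  0.0009]
 [ 0.4581  0.1139  0.0282  0.0012]]
plate corners [[ 0.5731 -0.0648  0.0343  0.0011]
 [ 0.5435 -0.2036  0.0388  0.0009]
 [ 0.4632 -0.1879  0.0354  0.0008]
 [ 0.4908 -0.0475  0.0353  0.0028]] bore [[ 5.186e-01 -1.254e-01  3.550e-02  3.000e-04]]
bed [ 0.51544339 -0.06475951 -0.23094509] -13.232178723429845 res px 1.32
bed [ 0.51703452 -0.06335753 -0.23388225] -13.400465927359235 res px 1.19
bed [ 0.51591734 -0.06419752 -0.23205167] -13.295581193258931 res px 1.35
top line [[83.6, 113.4], [-110.7, 113.9]] bearing [[-97.3 159.3]] plate [[55.5, 12.0], [59.6, -129.2], [-22.9, -132.8], [-28.0, 9.1]] bore [[ 16.6 -59.1]]
scene line [[77.4, 116.0], [-112.3, 114.4]] bearing [[-95.7 161. ]] plate [[56.8, -131.1], [-22.4, -131.8], [-28.0, 12.0], [57.1, 13.7]] bore [[ 17.1 -58.6]]
(573, 440, 3)
[ 0.21348759 -0.61376084  0.19988722] [-1.79965718e+02  4.04964424e-03  1.91835682e+01]
```

Call:
drive_tool(
  moves=[
    {"x": 14, "y": -11, "rz": 0.02, "fingers": 0.66},
    {"x": 36, "y": -29, "rz": 0.05, "fingers": 0.66},
    {"x": 67, "y": -54, "rz": 0.09, "fingers": 0.66},
    {"x": 103, "y": -83, "rz": 0.13, "fingers": 0.66},
    {"x": 139, "y": -112, "rz": 0.18, "fingers": 0.66},
    {"x": 175, "y": -141, "rz": 0.22, "fingers": 0.66},
    {"x": 211, "y": -170, "rz": 0.27, "fingers": 0.66},
    {"x": 247, "y": -198, "rz": 0.31, "fingers": 0.66},
    {"x": 283, "y": -227, "rz": 0.36, "fingers": 0.66},
    {"x": 318, "y": -256, "rz": 0.4, "fingers": 0.66},
    {"x": 354, "y": -285, "rz": 0.45, "fingers": 0.66},
    {"x": 386, "y": -310, "rz": 0.49, "fingers": 0.66},
    {"x": 413, "y": -332, "rz": 0.52, "fingers": 0.66},
    {"x": 431, "y": -346, "rz": 0.545, "fingers": 0.66},
    {"x": 444, "y": -357, "rz": 0.56, "fingers": 0.66},
    {"x": 448.5, "y": -360.7, "rz": 0.567, "fingers": 0.66},
    {"x": 448.5, "y": -360.7, "rz": 0.567, "fingers": 0.66},
  ],
)

```text
invalid input at $.moves[0]: expected keys x, y, z, rx, ry, rz, fingers
```

Call:
drive_tool(
  moves=[
    {"x": 14, "y": -11, "z": 0, "rx": 0, "ry": 0, "rz": 0.02, "fingers": 0.66},
    {"x": 36, "y": -29, "z": 0, "rx": 0, "ry": 0, "rz": 0.05, "fingers": 0.66},
    {"x": 67, "y": -54, "z": 0, "rx": 0, "ry": 0, "rz": 0.09, "fingers": 0.66},
    {"x": 103, "y": -83, "z": 0, "rx": 0, "ry": 0, "rz": 0.13, "fingers": 0.66},
    {"x": 139, "y": -112, "z": 0, "rx": 0, "ry": 0, "rz": 0.18, "fingers": 0.66},
    {"x": 175, "y": -141, "z": 0, "rx": 0, "ry": 0, "rz": 0.22, "fingers": 0.66},
    {"x": 211, "y": -170, "z": 0, "rx": 0, "ry": 0, "rz": 0.27, "fingers": 0.66},
    {"x": 247, "y": -198, "z": 0, "rx": 0, "ry": 0, "rz": 0.31, "fingers": 0.66},
    {"x": 283, "y": -227, "z": 0, "rx": 0, "ry": 0, "rz": 0.36, "fingers": 0.66},
    {"x": 318, "y": -256, "z": 0, "rx": 0, "ry": 0, "rz": 0.4, "fingers": 0.66},
    {"x": 354, "y": -285, "z": 0, "rx": 0, "ry": 0, "rz": 0.45, "fingers": 0.66},
    {"x": 386, "y": -310, "z": 0, "rx": 0, "ry": 0, "rz": 0.49, "fingers": 0.66},
    {"x": 413, "y": -332, "z": 0, "rx": 0, "ry": 0, "rz": 0.52, "fingers": 0.66},
    {"x": 431, "y": -346, "z": 0, "rx": 0, "ry": 0, "rz": 0.545, "fingers": 0.66},
    {"x": 444, "y": -357, "z": 0, "rx": 0, "ry": 0, "rz": 0.56, "fingers": 0.66},
    {"x": 448.5, "y": -360.7, "z": 0, "rx": 0, "ry": 0, "rz": 0.567, "fingers": 0.66},
    {"x": 448.5, "y": -360.7, "z": 0, "rx": 0, "ry": 0, "rz": 0.567, "fingers": 0.66},
  ],
)

```text
time_s: 2.42
tool_pos: [0.5185, -0.126, 0.2002]
tool_rot: [180.0, 0.0, -13.3]
force: [-0.0, -0.7, 0.1]
grip_width: 0.0148
grasp_force: 0.0
```

Call:
drive_tool(
  moves=[
    {"x": 0, "y": 0, "z": 15, "rx": 0, "ry": 0, "rz": 0, "fingers": 0.66},
    {"x": 0, "y": 0, "z": 40, "rx": 0, "ry": 0, "rz": 0, "fingers": 0.66},
    {"x": 0, "y": 0, "z": 70, "rx": 0, "ry": 0, "rz": 0, "fingers": 0.66},
    {"x": 0, "y": 0, "z": 100, "rx": 0, "ry": 0, "rz": 0, "fingers": 0.66},
    {"x": 0, "y": 0, "z": 122, "rx": 0, "ry": 0, "rz": 0, "fingers": 0.66},
    {"x": 0, "y": 0, "z": 138, "rx": 0, "ry": 0, "rz": 0, "fingers": 0.66},
    {"x": 0, "y": 0, "z": 150, "rx": 0, "ry": 0, "rz": 0, "fingers": 0.66},
    {"x": 0, "y": 0, "z": 158, "rx": 0, "ry": 0, "rz": 0, "fingers": 0.66},
    {"x": 0, "y": 0, "z": 164, "rx": 0, "ry": 0, "rz": 0, "fingers": 0.66},
    {"x": 0, "y": 0, "z": 167, "rx": 0, "ry": 0, "rz": 0, "fingers": 0.66},
    {"x": 0, "y": 0, "z": 167, "rx": 0, "ry": 0, "rz": 0, "fingers": 0.66},
  ],
)

```text
time_s: 3.8
tool_pos: [0.5188, -0.1259, 0.0333]
tool_rot: [180.0, -0.0, -13.3]
force: [-0.6, -0.5, 0.6]
grip_width: 0.0148
grasp_force: 0.0
```

Call:
drive_tool(
  moves=[
    {"x": 2, "y": 0, "z": 0, "rx": 0, "ry": 0, "rz": 0, "fingers": 0.66},
    {"x": 4, "y": 0, "z": 0, "rx": 0, "ry": 0, "rz": 0, "fingers": 0.66},
    {"x": 6, "y": 0, "z": 0, "rx": 0, "ry": 0, "rz": 0, "fingers": 0.66},
    {"x": 8, "y": 0, "z": 0, "rx": 0, "ry": 0, "rz": 0, "fingers": 0.66},
    {"x": 10, "y": 0, "z": 0, "rx": 0, "ry": 0, "rz": 0, "fingers": 0.66},
    {"x": 12, "y": 0, "z": 0, "rx": 0, "ry": 0, "rz": 0, "fingers": 0.66},
    {"x": 14, "y": 0, "z": 0, "rx": 0, "ry": 0, "rz": 0, "fingers": 0.66},
    {"x": 16, "y": 0, "z": 0, "rx": 0, "ry": 0, "rz": 0, "fingers": 0.66},
    {"x": 18, "y": 0, "z": 0, "rx": 0, "ry": 0, "rz": 0, "fingers": 0.66},
    {"x": 20, "y": 0, "z": 0, "rx": 0, "ry": 0, "rz": 0, "fingers": 0.66},
  ],
)

```text
time_s: 5.05
tool_pos: [0.5382, -0.1306, 0.0332]
tool_rot: [180.0, -0.0, -13.3]
force: [-0.7, -0.5, 0.0]
grip_width: 0.0145
grasp_force: 0.0
```

```bash
python3 - <<'E'
from h import *
t=cam("top");q=sensors.get_obs();print(q["tool_pos"],q["force"])
cv2.imwrite("pics/t1.png",cv2.resize(t["image"][136:252,212:368,::-1],(780,580),interpolation=cv2.INTER_CUBIC))
E
```

```text
[ 0.53850985 -0.13060197  0.03327715] [ 0.33347557 -0.47629285  0.10144456]
```

View pics/t1.png

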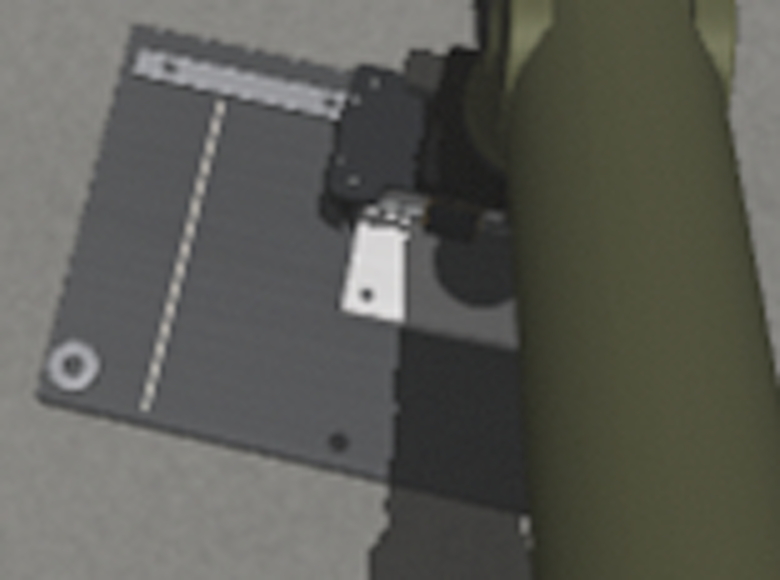

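The top crop shows the plate's corner hole still at (366,294), so the plate has not moved. The fingers are still crossing the free space in the bore, and I'll go on gently.

Call:
drive_tool(
  moves=[
    {"x": 0.5, "y": 0, "z": 0, "rx": 0, "ry": 0, "rz": 0, "fingers": 0.66},
    {"x": 1, "y": 0, "z": 0, "rx": 0, "ry": 0, "rz": 0, "fingers": 0.66},
    {"x": 1.5, "y": 0, "z": 0, "rx": 0, "ry": 0, "rz": 0, "fingers": 0.66},
    {"x": 2, "y": 0, "z": 0, "rx": 0, "ry": 0, "rz": 0, "fingers": 0.66},
    {"x": 2.5, "y": 0, "z": 0, "rx": 0, "ry": 0, "rz": 0, "fingers": 0.66},
    {"x": 3, "y": 0, "z": 0, "rx": 0, "ry": 0, "rz": 0, "fingers": 0.66},
    {"x": 3.5, "y": 0, "z": 0, "rx": 0, "ry": 0, "rz": 0, "fingers": 0.66},
    {"x": 4, "y": 0, "z": 0, "rx": 0, "ry": 0, "rz": 0, "fingers": 0.66},
  ],
)

```text
time_s: 6.1
tool_pos: [0.542, -0.1315, 0.0333]
tool_rot: [180.0, -0.0, -13.3]
force: [-0.2, -0.5, -0.6]
grip_width: 0.0148
grasp_force: 0.0
```

```bash
python3 - <<'E'
from h import *
t=cam("scene");q=sensors.get_obs();print(q["tool_pos"],q["force"])
cv2.imwrite("pics/s1.png",cv2.resize(t["image"][160:236,170:272,::-1],(780,580),interpolation=cv2.INTER_CUBIC))
E
```

```text
[ 0.54208931 -0.13148954  0.03325465] [ 0.03680042 -0.43328117 -0.1583693 ]
```

View pics/s1.png

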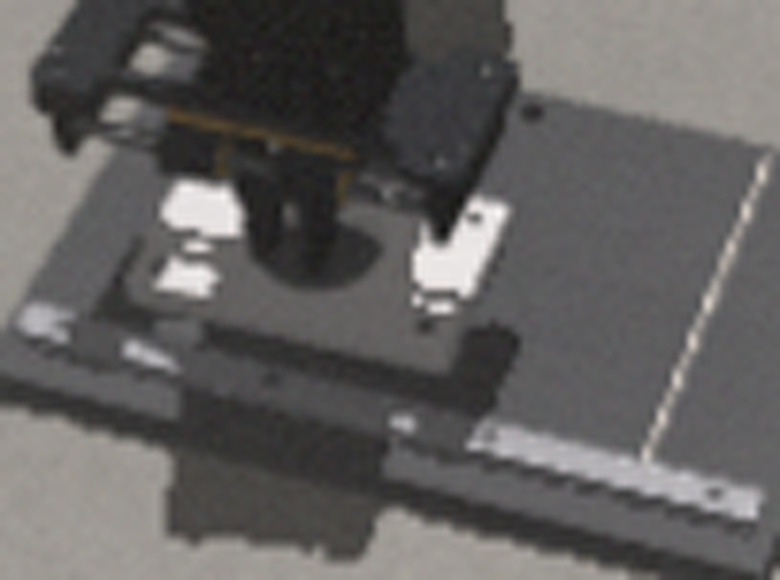

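In this scene crop, at about 7.6x, the fingertips are inside the bore near its front rim, around (320,270). The plate's corner at (510,205) is unmoved. I'll keep pushing slowly.

Call:
drive_tool(
  moves=[
    {"x": 0.5, "y": 0, "z": 0, "rx": 0, "ry": 0, "rz": 0, "fingers": 0.66},
    {"x": 1, "y": 0, "z": 0, "rx": 0, "ry": 0, "rz": 0, "fingers": 0.66},
    {"x": 1.5, "y": 0, "z": 0, "rx": 0, "ry": 0, "rz": 0, "fingers": 0.66},
    {"x": 2, "y": 0, "z": 0, "rx": 0, "ry": 0, "rz": 0, "fingers": 0.66},
    {"x": 2.5, "y": 0, "z": 0, "rx": 0, "ry": 0, "rz": 0, "fingers": 0.66},
    {"x": 3, "y": 0, "z": 0, "rx": 0, "ry": 0, "rz": 0, "fingers": 0.66},
    {"x": 3.5, "y": 0, "z": 0, "rx": 0, "ry": 0, "rz": 0, "fingers": 0.66},
    {"x": 4, "y": 0, "z": 0, "rx": 0, "ry": 0, "rz": 0, "fingers": 0.66},
  ],
)

```text
time_s: 7.15
tool_pos: [0.5459, -0.1323, 0.0332]
tool_rot: [180.0, 0.0, -13.3]
force: [0.1, 0.3, 0.2]
grip_width: 0.0149
grasp_force: 0.0
```

```bash
cat >> h.py <<'E'
def shift(ref,new,x0,x1,y0,y1,m=8,up=8):
    """how far (native px, refined by resampling) the patch of ref (native crop coords) lies in new"""
    f=lambda a:cv2.resize(a,None,fx=up,fy=up,interpolation=cv2.INTER_CUBIC)
    r=cv2.matchTemplate(f(new[y0-m:y1+m,x0-m:x1+m]),f(ref[y0:y1,x0:x1]),cv2.TM_CCOEFF_NORMED)
    _,v,_,l=cv2.minMaxLoc(r); return np.array(l)/up-m, v
E
python3 - <<'E'
from h import *
t=cam("top");s=cam("scene")
rt=cv2.imread("pics/tc.png")[2::5,2::5];rs=cv2.imread("pics/sc.png")[2::5,2::5]
nt=t["image"][136:252,212:368,::-1].copy();ns=s["image"][150:266,160:316,::-1].copy()
print("top rear-lead corner",shift(rt,nt,67,78,53,66))
print("scene lead corners",shift(rs,ns,66,78,34,44), shift(rs,ns,60,73,45,58))
print("static check (line)",shift(rt,nt,28,50,18,85),sensors.get_obs()["force"])
E
```

```text
top rear-lead corner (array([0., 0.]), 0.9997507333755493)
scene lead corners (array([4.375, 0.5  ]), 0.557941198348999) (array([ 2.375, -3.25 ]), 0.7346410751342773)
static check (line) (array([0., 0.]), 0.9965711832046509) [-0.36685081  0.33830152  0.33547451]
```

```bash
python3 - <<'E'
from h import *
s=cam("scene");o=sensors.get_obs();p=o["tool_pos"];y=np.radians(o["tool_rot"][2])
ux=np.array([np.cos(y),np.sin(y),0]);uy=np.array([np.sin(y),-np.cos(y),0])
im=cv2.resize(s["image"][160:236,170:272,::-1],(780,580),interpolation=cv2.INTER_CUBIC)
q=lambda X:tuple(((proj(s,X)[0]-[170,160]+.5)*[780/102,580/76]).astype(int))
for z in(-.008,0,.03):
  for a in(-1,1):
    for b in(.0075,.0225):
      for sg in(-1,1):
        X=p+ux*.0095*a+uy*b*sg-[0,0,z+.0] if 0 else p+ux*.0095*a+uy*b*sg+np.array([0,0,z])
        cv2.circle(im,q(X),3,(0,0,255) if z<0 else((0,255,0) if z==0 else (255,120,0)),-1)
th=np.linspace(0,6.28,60)
for a in th: cv2.circle(im,q(np.array([.5186+.0285*np.cos(a),-.1254+.0285*np.sin(a),.036])),1,(0,255,255),-1)
cv2.imwrite("pics/s2.png",im)
E
```

```text
(no output)
```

View pics/s2.png

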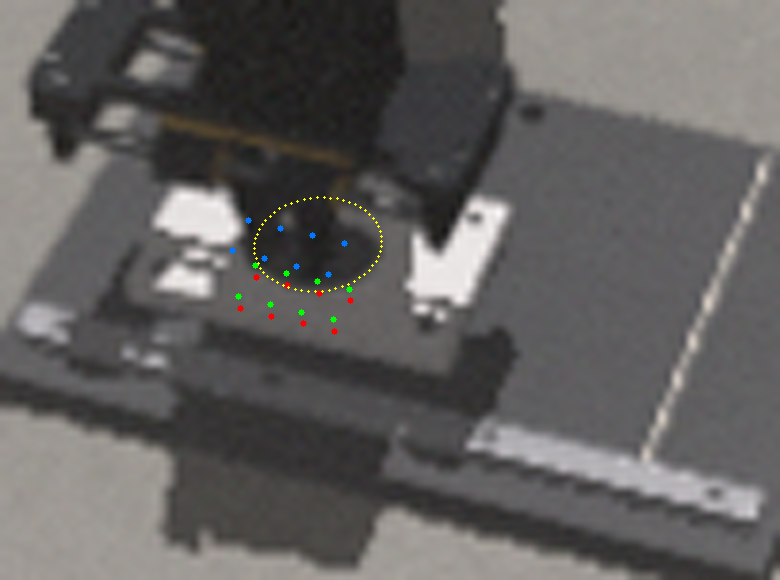

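The red tip points projected from the measured pose fall at (240–350, 275–330), but the tips appear to end inside the bore at about (325,270). The plate is unmoved, so I'll check in both views with the contrast raised.

```bash
python3 - <<'E'
from h import *
o=sensors.get_obs();p=o["tool_pos"];y=np.radians(o["tool_rot"][2])
ux=np.array([np.cos(y),np.sin(y),0]);uy=np.array([np.sin(y),-np.cos(y),0])
print(p,o["tool_rot"],o["qpos"])
rows=[]
for n,(x0,y0) in(("scene",(182,162)),("top",(278,162))):
    c=cam(n);w,h=52,39;k=400/w
    g=(255*np.clip(c["image"]/255.,0,1)**.45).astype(np.uint8)[y0:y0+h,x0:x0+w,::-1]
    a=cv2.resize(g,(400,300),interpolation=cv2.INTER_CUBIC);b=a.copy()
    q=lambda X:tuple(((proj(c,X)[0]-[x0,y0]+.5)*k).astype(int))
    for z,col in((-.008,(0,0,255)),(.02,(0,255,0)),(.062,(255,120,0))):
      W,L=(.0095,.0225) if z<.05 else (.0375,.095)
      P=[q(p+ux*W*i+uy*L*j+np.array([0,0,z])) for i,j in((-1,-1),(1,-1),(1,1),(-1,1))]
      cv2.polylines(b,[np.array(P)],True,col,1)
    for t in np.linspace(0,6.28,40): cv2.circle(b,q(np.array([.5186+.0285*np.cos(t),-.1254+.0285*np.sin(t),.036])),1,(0,255,255),-1)
    rows.append(np.hstack([a,b]))
cv2.imwrite("pics/f.png",np.vstack(rows))
E
```

```text
[ 0.54588638 -0.1323478   0.03324202] [ 1.79994777e+02  1.42557902e-03 -1.33018139e+01] [ 34.52091657  18.11103702 -27.18296581 105.67754708   9.59730579
  58.46364984 -99.85276756]
```

View pics/f.png

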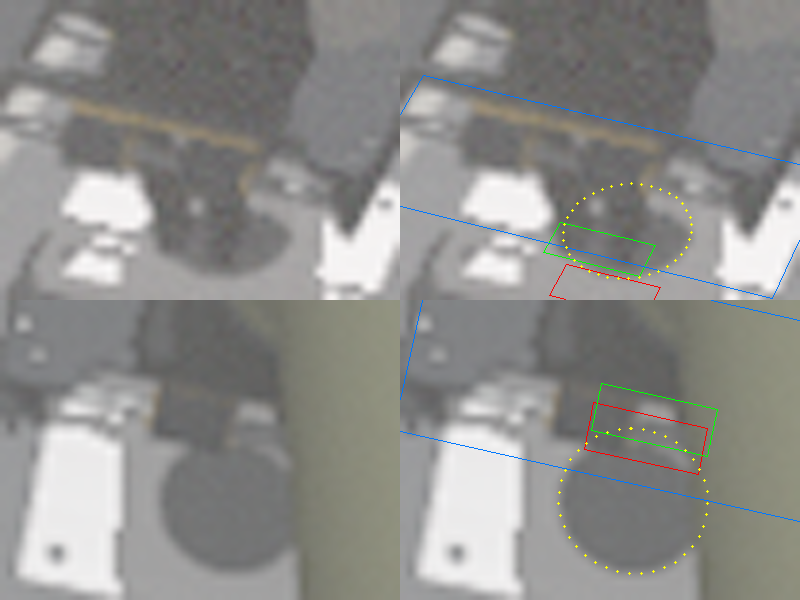

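```bash
python3 - <<'E'
from h import *
t=cam("top");s=cam("scene")
f=lambda p,o:np.array(p)/(400/52)-.5+np.array(o)
S=f([(198,258),(200,208),(222,228)],(182,162));T=f([(195,140),(195,140),(232,200)],(278,162))
print(tri(t,T,s,S).round(4))
for z in(.02,.036,.05,.08): print(z,onz(t,T[:1],z).round(4)[0],onz(s,S[:1],z).round(4)[0])
print("cams",-t["R"].T@t["t"],-s["R"].T@s["t"])
E
```

```text
[[ 0.5423 -0.1225  0.0431  0.0237]
 [ 0.5358 -0.1201  0.0685  0.0244]
 [ 0.5187 -0.1263  0.0375  0.0031]]
0.02 [ 0.5468 -0.1132  0.02  ] [ 0.5218 -0.1396  0.02  ]
0.036 [ 0.5426 -0.1114  0.036 ] [ 0.5358 -0.1361  0.036 ]
0.05 [ 0.539  -0.1099  0.05  ] [ 0.5482 -0.133   0.05  ]
0.08 [ 0.5313 -0.1067  0.08  ] [ 0.5745 -0.1264  0.08  ]
cams [0.24591869 0.0116579  1.18286243] [1.3952857  0.07835053 1.01393016]
```

Solved with the measured x and y, the tip pixels put the fingertips at roughly z = 0.05. That is above the plate, so they passed over the rim. I'll go back to the bore centre and feel downward.

Call:
drive_tool(
  moves=[
    {"x": -5, "y": 0, "z": -1, "rx": 0, "ry": 0, "rz": 0, "fingers": 0.66},
    {"x": -12, "y": 0, "z": -1, "rx": 0, "ry": 0, "rz": 0, "fingers": 0.66},
    {"x": -20, "y": 0, "z": -1, "rx": 0, "ry": 0, "rz": 0, "fingers": 0.66},
    {"x": -26, "y": 0, "z": 0, "rx": 0, "ry": 0, "rz": 0, "fingers": 0.66},
    {"x": -28, "y": 0, "z": 0, "rx": 0, "ry": 0, "rz": 0, "fingers": 0.66},
    {"x": -28, "y": 0, "z": 1, "rx": 0, "ry": 0, "rz": 0, "fingers": 0.66},
    {"x": -28, "y": 0, "z": 2, "rx": 0, "ry": 0, "rz": 0, "fingers": 0.66},
    {"x": -28, "y": 0, "z": 3, "rx": 0, "ry": 0, "rz": 0, "fingers": 0.66},
    {"x": -28, "y": 0, "z": 4, "rx": 0, "ry": 0, "rz": 0, "fingers": 0.66},
  ],
)

```text
time_s: 8.62
tool_pos: [0.5187, -0.1259, 0.0291]
tool_rot: [-180.0, 0.0, -13.3]
force: [0.4, 0.4, -0.0]
grip_width: 0.0148
grasp_force: 0.0
```

Call:
drive_tool(
  moves=[
    {"x": 0, "y": 0, "z": 0.5, "rx": 0, "ry": 0, "rz": 0, "fingers": 0.66},
    {"x": 0, "y": 0, "z": 1, "rx": 0, "ry": 0, "rz": 0, "fingers": 0.66},
    {"x": 0, "y": 0, "z": 1.5, "rx": 0, "ry": 0, "rz": 0, "fingers": 0.66},
    {"x": 0, "y": 0, "z": 2, "rx": 0, "ry": 0, "rz": 0, "fingers": 0.66},
  ],
)

```text
time_s: 9.12
tool_pos: [0.5186, -0.1259, 0.0272]
tool_rot: [180.0, -0.0, -13.3]
force: [0.4, -0.1, -0.5]
grip_width: 0.015
grasp_force: 0.0
```

Call:
drive_tool(
  moves=[
    {"x": 0, "y": 0, "z": 1, "rx": 0, "ry": 0, "rz": 0, "fingers": 0.66},
    {"x": 0, "y": 0, "z": 2, "rx": 0, "ry": 0, "rz": 0, "fingers": 0.66},
    {"x": 0, "y": 0, "z": 3, "rx": 0, "ry": 0, "rz": 0, "fingers": 0.66},
  ],
)

```text
time_s: 9.5
tool_pos: [0.5186, -0.1259, 0.0242]
tool_rot: [180.0, 0.0, -13.3]
force: [-0.8, 0.1, 0.4]
grip_width: 0.0147
grasp_force: 0.0
```

Call:
drive_tool(
  moves=[
    {"x": 0, "y": 0, "z": 1, "rx": 0, "ry": 0, "rz": 0, "fingers": 0.66},
    {"x": 0, "y": 0, "z": 2, "rx": 0, "ry": 0, "rz": 0, "fingers": 0.66},
    {"x": 0, "y": 0, "z": 3, "rx": 0, "ry": 0, "rz": 0, "fingers": 0.66},
  ],
)

```text
time_s: 9.88
tool_pos: [0.5186, -0.1259, 0.0212]
tool_rot: [180.0, 0.0, -13.3]
force: [-0.3, 0.3, 0.7]
grip_width: 0.0148
grasp_force: 0.0
```

Call:
drive_tool(
  moves=[
    {"x": 0, "y": 0, "z": 1, "rx": 0, "ry": 0, "rz": 0, "fingers": 0.66},
    {"x": 0, "y": 0, "z": 2, "rx": 0, "ry": 0, "rz": 0, "fingers": 0.66},
    {"x": 0, "y": 0, "z": 3, "rx": 0, "ry": 0, "rz": 0, "fingers": 0.66},
  ],
)

```text
time_s: 10.25
tool_pos: [0.5186, -0.1259, 0.0182]
tool_rot: [180.0, 0.0, -13.3]
force: [0.4, 0.3, -0.4]
grip_width: 0.0148
grasp_force: 0.0
```

Call:
drive_tool(
  moves=[
    {"x": 0, "y": 0, "z": 1, "rx": 0, "ry": 0, "rz": 0, "fingers": 0.66},
    {"x": 0, "y": 0, "z": 2, "rx": 0, "ry": 0, "rz": 0, "fingers": 0.66},
    {"x": 0, "y": 0, "z": 3, "rx": 0, "ry": 0, "rz": 0, "fingers": 0.66},
  ],
)

```text
time_s: 10.62
tool_pos: [0.5186, -0.1259, 0.0152]
tool_rot: [180.0, -0.0, -13.3]
force: [0.2, 0.3, 0.1]
grip_width: 0.0148
grasp_force: 0.0
```

```bash
python3 - <<'E'
from h import *
o=sensors.get_obs();p=o["tool_pos"]; print(p)
rows=[]
for n,(x0,y0) in(("scene",(182,162)),("top",(278,162))):
    c=cam(n);w,h=52,39
    g=(255*np.clip(c["image"]/255.,0,1)**.45).astype(np.uint8)[y0:y0+h,x0:x0+w,::-1]
    rows.append(cv2.resize(g,(400,300),interpolation=cv2.INTER_CUBIC))
    print(n,((proj(c,[p,p+[0,0,.02],[.5186,-.1254,.02]])-[x0,y0]+.5)*400/52).round())
cv2.imwrite("pics/f2.png",np.hstack(rows))
E
```

```text
[ 0.51862952 -0.12591448  0.01517639]
scene [[230. 262.]
 [227. 232.]
 [230. 255.]]
top [[229. 213.]
 [234. 201.]
 [229. 210.]]
```

View pics/f2.png

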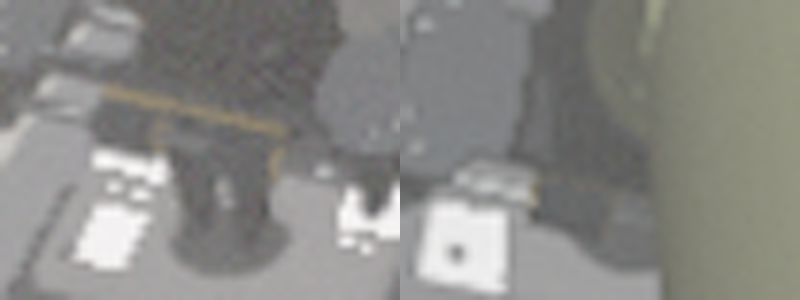

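The scene half shows two fingertips inside the bore at about (195,240) and (255,235). That puts them near z = 0.030, so the tips sit about 15 mm above the reported TCP instead of 8 mm below. I'll go a little deeper, then push.

Call:
drive_tool(
  moves=[
    {"x": 0, "y": 0, "z": 1, "rx": 0, "ry": 0, "rz": 0, "fingers": 0.66},
    {"x": 0, "y": 0, "z": 2, "rx": 0, "ry": 0, "rz": 0, "fingers": 0.66},
    {"x": 0, "y": 0, "z": 3, "rx": 0, "ry": 0, "rz": 0, "fingers": 0.66},
  ],
)

```text
time_s: 11.1
tool_pos: [0.5186, -0.1259, 0.0122]
tool_rot: [180.0, -0.0, -13.3]
force: [-0.0, 0.1, 0.4]
grip_width: 0.0147
grasp_force: 0.0
```

Call:
drive_tool(
  moves=[
    {"x": 0, "y": 0, "z": 0.5, "rx": 0, "ry": 0, "rz": 0, "fingers": 0.66},
    {"x": 0, "y": 0, "z": 1, "rx": 0, "ry": 0, "rz": 0, "fingers": 0.66},
    {"x": 0, "y": 0, "z": 1, "rx": 0, "ry": 0, "rz": 0, "fingers": 0.66},
  ],
)

```text
time_s: 11.48
tool_pos: [0.5186, -0.1259, 0.0112]
tool_rot: [180.0, 0.0, -13.3]
force: [0.2, -0.8, -1.0]
grip_width: 0.0147
grasp_force: 0.0
```

Call:
drive_tool(
  moves=[
    {"x": 2, "y": 0, "z": 0, "rx": 0, "ry": 0, "rz": 0, "fingers": 0.66},
    {"x": 4, "y": 0, "z": 0, "rx": 0, "ry": 0, "rz": 0, "fingers": 0.66},
    {"x": 6, "y": 0, "z": 0, "rx": 0, "ry": 0, "rz": 0, "fingers": 0.66},
    {"x": 8, "y": 0, "z": 0, "rx": 0, "ry": 0, "rz": 0, "fingers": 0.66},
    {"x": 10, "y": 0, "z": 0, "rx": 0, "ry": 0, "rz": 0, "fingers": 0.66},
    {"x": 12, "y": 0, "z": 0, "rx": 0, "ry": 0, "rz": 0, "fingers": 0.66},
    {"x": 14, "y": 0, "z": 0, "rx": 0, "ry": 0, "rz": 0, "fingers": 0.66},
  ],
)

```text
time_s: 12.35
tool_pos: [0.531, -0.1289, 0.0109]
tool_rot: [180.0, 0.2, -13.3]
force: [-4.4, 0.4, 2.4]
grip_width: 0.0147
grasp_force: 1.8
```

Call:
drive_tool(
  moves=[
    {"x": 1.5, "y": 0, "z": 0, "rx": 0, "ry": 0, "rz": 0, "fingers": 0.66},
    {"x": 3, "y": 0, "z": 0, "rx": 0, "ry": 0, "rz": 0, "fingers": 0.66},
    {"x": 4.5, "y": 0, "z": 0, "rx": 0, "ry": 0, "rz": 0, "fingers": 0.66},
    {"x": 6, "y": 0, "z": 0, "rx": 0, "ry": 0, "rz": 0, "fingers": 0.66},
    {"x": 7.5, "y": 0, "z": 0, "rx": 0, "ry": 0, "rz": 0, "fingers": 0.66},
    {"x": 9, "y": 0, "z": 0, "rx": 0, "ry": 0, "rz": 0, "fingers": 0.66},
    {"x": 10, "y": 0, "z": 0, "rx": 0, "ry": 0, "rz": 0, "fingers": 0.66},
  ],
)

```text
time_s: 13.22
tool_pos: [0.5421, -0.1315, 0.0112]
tool_rot: [180.0, -0.0, -13.3]
force: [-2.4, 0.4, -1.0]
grip_width: 0.0147
grasp_force: 1.2
```

```bash
python3 - <<'E'
from h import *
t=cam("top");s=cam("scene");bed=np.load("bed.npy")
rt=cv2.imread("pics/tc.png")[2::5,2::5];rs=cv2.imread("pics/sc.png")[2::5,2::5]
nt=t["image"][136:252,212:368,::-1].copy();ns=s["image"][150:266,160:316,::-1].copy()
a,v=shift(rt,nt,67,78,53,66,12);print("top",a,v)
q=np.array([285.,195]);d=(onz(t,[q+a],.036)-onz(t,[q],.036))[0]*1e3
co,si=np.cos(bed[2]),np.sin(bed[2]);print("bed dx,dy mm",co*d[0]+si*d[1],-si*d[0]+co*d[1],sensors.get_obs()["force"])
E
```

```text
top [ 0.75 -4.  ] 0.9950833320617676
bed dx,dy mm 12.236733409075239 0.3884678769131833 [-1.73883831 -0.04805748 -1.31731481]
```

Call:
drive_tool(
  moves=[
    {"x": 1, "y": 0, "z": 0, "rx": 0, "ry": 0, "rz": 0, "fingers": 0.66},
    {"x": 2, "y": 0, "z": 0, "rx": 0, "ry": 0, "rz": 0, "fingers": 0.66},
    {"x": 3, "y": 0, "z": 0, "rx": 0, "ry": 0, "rz": 0, "fingers": 0.66},
    {"x": 4, "y": 0, "z": 0, "rx": 0, "ry": 0, "rz": 0, "fingers": 0.66},
    {"x": 4.5, "y": 0, "z": 0, "rx": 0, "ry": 0, "rz": 0, "fingers": 0.66},
    {"x": 5, "y": 0, "z": 0, "rx": 0, "ry": 0, "rz": 0, "fingers": 0.66},
  ],
)

```text
time_s: 14.08
tool_pos: [0.5469, -0.1326, 0.0112]
tool_rot: [180.0, 0.0, -13.3]
force: [-2.0, 0.7, -1.1]
grip_width: 0.0146
grasp_force: 1.1
```

Call:
drive_tool(
  moves=[
    {"x": 0.5, "y": 0, "z": 0, "rx": 0, "ry": 0, "rz": 0, "fingers": 0.66},
    {"x": 1, "y": 0, "z": 0, "rx": 0, "ry": 0, "rz": 0, "fingers": 0.66},
    {"x": 1.5, "y": 0, "z": 0, "rx": 0, "ry": 0, "rz": 0, "fingers": 0.66},
    {"x": 2, "y": 0, "z": 0, "rx": 0, "ry": 0, "rz": 0, "fingers": 0.66},
  ],
)

```text
time_s: 14.58
tool_pos: [0.5488, -0.1331, 0.0112]
tool_rot: [180.0, 0.0, -13.3]
force: [-2.0, 1.8, -0.6]
grip_width: 0.015
grasp_force: 1.1
```

Call:
drive_tool(
  moves=[
    {"x": 0.4, "y": 0, "z": 0, "rx": 0, "ry": 0, "rz": 0, "fingers": 0.66},
    {"x": 0.8, "y": 0, "z": 0, "rx": 0, "ry": 0, "rz": 0, "fingers": 0.66},
    {"x": 1.2, "y": 0, "z": 0, "rx": 0, "ry": 0, "rz": 0, "fingers": 0.66},
  ],
)

```text
time_s: 14.95
tool_pos: [0.55, -0.1333, 0.0112]
tool_rot: [180.0, -0.0, -13.3]
force: [-2.2, 0.5, -0.1]
grip_width: 0.0149
grasp_force: 1.1
```

Call:
drive_tool(
  moves=[
    {"x": 0.3, "y": 0, "z": 0, "rx": 0, "ry": 0, "rz": 0, "fingers": 0.66},
    {"x": 0.6, "y": 0, "z": 0, "rx": 0, "ry": 0, "rz": 0, "fingers": 0.66},
    {"x": 0.9, "y": 0, "z": 0, "rx": 0, "ry": 0, "rz": 0, "fingers": 0.66},
  ],
)

```text
time_s: 15.32
tool_pos: [0.5509, -0.1335, 0.0112]
tool_rot: [180.0, -0.0, -13.3]
force: [-2.0, 0.7, -0.4]
grip_width: 0.0145
grasp_force: 1.1
```

Call:
drive_tool(
  moves=[
    {"x": 0.3, "y": 0, "z": 0, "rx": 0, "ry": 0, "rz": 0, "fingers": 0.66},
    {"x": 0.6, "y": 0, "z": 0, "rx": 0, "ry": 0, "rz": 0, "fingers": 0.66},
    {"x": 0.9, "y": 0, "z": 0, "rx": 0, "ry": 0, "rz": 0, "fingers": 0.66},
  ],
)

```text
time_s: 15.7
tool_pos: [0.5517, -0.1337, 0.0112]
tool_rot: [180.0, 0.0, -13.3]
force: [-2.1, 0.6, -0.7]
grip_width: 0.0151
grasp_force: 1.2
```

```bash
cat > meas.py <<'E'
from h import *
def run(verbose=True):
    t=cam("top");bed=np.load("bed.npy")
    rt=cv2.imread("pics/tc.png")[2::5,2::5];nt=t["image"][:,:,::-1]
    pad=np.zeros_like(nt);pad[136:252,212:368]=rt
    a,v=shift(pad,nt,279,290,189,202,45)
    q=np.array([285.,195]);d=(onz(t,[q+a],.036)-onz(t,[q],.036))[0]*1e3
    co,si=np.cos(bed[2]),np.sin(bed[2]);print("px",a,v.round(3),"bed dx,dy mm",(co*d[0]+si*d[1]).round(2),(-si*d[0]+co*d[1]).round(2),"force",sensors.get_obs()["force"].round(2))
run()
E
python3 meas.py
```

```text
Traceback (most recent call last):
  File "meas.py", line 9, in <module>
    run()
    ~~~^^
  File "meas.py", line 8, in run
    co,si=np.cos(bed[2]),np.sin(bed[2]);print("px",a,v.round(3),"bed dx,dy mm",(co*d[0]+si*d[1]).round(2),(-si*d[0]+co*d[1]).round(2),"force",sensors.get_obs()["force"].round(2))
                                                     ^^^^^^^
AttributeError: 'float' object has no attribute 'round'
```

```bash
sed -i 's/v.round(3)/round(v,3)/' meas.py; python3 meas.py
```

```text
px [ 1.5   -7.125] 0.994 bed dx,dy mm 21.94 0.22 force [-2.74  0.41 -0.33]
```

Call:
drive_tool(
  moves=[
    {"x": 0.3, "y": 0, "z": 0, "rx": 0, "ry": 0, "rz": 0, "fingers": 0.66},
    {"x": 0.6, "y": 0, "z": 0, "rx": 0, "ry": 0, "rz": 0, "fingers": 0.66},
    {"x": 0.9, "y": 0, "z": 0, "rx": 0, "ry": 0, "rz": 0, "fingers": 0.66},
  ],
)

```text
time_s: 16.18
tool_pos: [0.5523, -0.1338, 0.0112]
tool_rot: [180.0, 0.0, -13.3]
force: [-2.5, 0.7, 0.5]
grip_width: 0.015
grasp_force: 1.7
```

Call:
drive_tool(
  moves=[
    {"x": 0.3, "y": 0, "z": 0, "rx": 0, "ry": 0, "rz": 0, "fingers": 0.66},
    {"x": 0.6, "y": 0, "z": 0, "rx": 0, "ry": 0, "rz": 0, "fingers": 0.66},
  ],
)

```text
time_s: 16.42
tool_pos: [0.553, -0.134, 0.0111]
tool_rot: [180.0, 0.0, -13.3]
force: [-3.5, 1.4, -0.6]
grip_width: 0.0149
grasp_force: 1.8
```

Call:
drive_tool(
  moves=[
    {"x": 0.3, "y": 0, "z": 0, "rx": 0, "ry": 0, "rz": 0, "fingers": 0.66},
    {"x": 0.6, "y": 0, "z": 0, "rx": 0, "ry": 0, "rz": 0, "fingers": 0.66},
  ],
)

```text
time_s: 16.68
tool_pos: [0.5534, -0.134, 0.0111]
tool_rot: [-180.0, 0.0, -13.3]
force: [-5.7, 0.1, 0.3]
grip_width: 0.0152
grasp_force: 2.2
```

Call:
drive_tool(
  moves=[
    {"x": 0.2, "y": 0, "z": 0, "rx": 0, "ry": 0, "rz": 0, "fingers": 0.66},
    {"x": 0.3, "y": 0, "z": 0, "rx": 0, "ry": 0, "rz": 0, "fingers": 0.66},
    {"x": 0.3, "y": 0, "z": 0, "rx": 0, "ry": 0, "rz": 0, "fingers": 0.66},
  ],
)

```text
time_s: 17.05
tool_pos: [0.5534, -0.1341, 0.011]
tool_rot: [180.0, 0.1, -13.3]
force: [-4.8, 1.0, 0.7]
grip_width: 0.0146
grasp_force: 2.5
```

```bash
python3 meas.py
```

```text
px [ 1.125 -8.25 ] 0.993 bed dx,dy mm 25.02 2.01 force [-4.98  0.83  0.48]
```

Call:
drive_tool(
  moves=[
    {"x": 0.2, "y": 0, "z": 0, "rx": 0, "ry": 0, "rz": 0, "fingers": 0.66},
    {"x": 0.4, "y": 0, "z": 0, "rx": 0, "ry": 0, "rz": 0, "fingers": 0.66},
    {"x": 0.4, "y": 0, "z": 0, "rx": 0, "ry": 0, "rz": 0, "fingers": 0.66},
  ],
)

```text
time_s: 17.48
tool_pos: [0.5535, -0.1341, 0.011]
tool_rot: [180.0, 0.1, -13.3]
force: [-6.2, 1.9, 1.6]
grip_width: 0.0147
grasp_force: 2.9
```

Call:
drive_tool(
  moves=[
    {"x": 0.2, "y": 0, "z": 0, "rx": 0, "ry": 0, "rz": 0, "fingers": 0.66},
    {"x": 0.4, "y": 0, "z": 0, "rx": 0, "ry": 0, "rz": 0, "fingers": 0.66},
    {"x": 0.4, "y": 0, "z": 0, "rx": 0, "ry": 0, "rz": 0, "fingers": 0.66},
  ],
)

```text
time_s: 17.85
tool_pos: [0.5536, -0.1341, 0.011]
tool_rot: [180.0, 0.2, -13.3]
force: [-6.5, 2.3, 2.4]
grip_width: 0.015
grasp_force: 3.2
```

Call:
drive_tool(
  moves=[
    {"x": 0.3, "y": 0, "z": 0, "rx": 0, "ry": 0, "rz": 0, "fingers": 0.66},
    {"x": 0.6, "y": 0, "z": 0, "rx": 0, "ry": 0, "rz": 0, "fingers": 0.66},
    {"x": 0.6, "y": 0, "z": 0, "rx": 0, "ry": 0, "rz": 0, "fingers": 0.66},
  ],
)

```text
time_s: 18.23
tool_pos: [0.5536, -0.1341, 0.0109]
tool_rot: [180.0, 0.2, -13.3]
force: [-7.5, 1.9, 2.4]
grip_width: 0.0149
grasp_force: 3.8
```

Call:
drive_tool(
  moves=[
    {"x": 0, "y": -0.5, "z": 0, "rx": 0, "ry": 0, "rz": 0, "fingers": 0.66},
    {"x": 0, "y": -1, "z": 0, "rx": 0, "ry": 0, "rz": 0, "fingers": 0.66},
    {"x": 0, "y": -2, "z": 0, "rx": 0, "ry": 0, "rz": 0, "fingers": 0.66},
    {"x": 0, "y": -3, "z": 0, "rx": 0, "ry": 0, "rz": 0, "fingers": 0.66},
    {"x": 0, "y": -4, "z": 0, "rx": 0, "ry": 0, "rz": 0, "fingers": 0.66},
    {"x": 0, "y": -5, "z": 0, "rx": 0, "ry": 0, "rz": 0, "fingers": 0.66},
  ],
)

```text
time_s: 18.98
tool_pos: [0.554, -0.1333, 0.0109]
tool_rot: [179.7, 0.2, -13.4]
force: [-8.5, -3.5, 2.9]
grip_width: 0.0146
grasp_force: 4.9
```

```bash
python3 meas.py
```

```text
px [ 1.125 -8.125] 0.993 bed dx,dy mm 24.65 1.93 force [-8.61 -4.45  2.31]
```

Call:
drive_tool(
  moves=[
    {"x": 0, "y": -1, "z": 0, "rx": 0, "ry": 0, "rz": 0, "fingers": 0.66},
    {"x": 0, "y": -2, "z": 0, "rx": 0, "ry": 0, "rz": 0, "fingers": 0.66},
    {"x": 0, "y": -3, "z": 0, "rx": 0, "ry": 0, "rz": 0, "fingers": 0.66},
    {"x": 0, "y": -4, "z": 0, "rx": 0, "ry": 0, "rz": 0, "fingers": 0.66},
  ],
)

```text
time_s: 19.52
tool_pos: [0.5548, -0.1299, 0.0109]
tool_rot: [179.7, 0.2, -13.4]
force: [-8.7, -5.1, 3.1]
grip_width: 0.0146
grasp_force: 5.0
```

```bash
sed -i 's/^run()/f=sensors.get_obs()["force"];print("Fx_bed",f[0]*.973-f[1]*.23,"Fy_bed",f[0]*.23+f[1]*.973);run()/' meas.py; python3 meas.py
```

```text
Fx_bed -7.347636709209498 Fy_bed -6.940493527631577
px [ 0.  -8.5] 0.993 bed dx,dy mm 25.02 5.4 force [-8.41 -4.42  2.19]
```

Call:
drive_tool(
  moves=[
    {"x": 0.1, "y": -1, "z": 0, "rx": 0, "ry": 0, "rz": 0, "fingers": 0.66},
    {"x": 0.2, "y": -2, "z": 0, "rx": 0, "ry": 0, "rz": 0, "fingers": 0.66},
    {"x": 0.3, "y": -3, "z": 0, "rx": 0, "ry": 0, "rz": 0, "fingers": 0.66},
    {"x": 0.4, "y": -4, "z": 0, "rx": 0, "ry": 0, "rz": 0, "fingers": 0.66},
    {"x": 0.5, "y": -5.2, "z": 0, "rx": 0, "ry": 0, "rz": 0, "fingers": 0.66},
    {"x": 0.5, "y": -6.5, "z": 0, "rx": 0, "ry": 0, "rz": 0, "fingers": 0.66},
    {"x": 0.5, "y": -8, "z": 0, "rx": 0, "ry": 0, "rz": 0, "fingers": 0.66},
    {"x": 0.5, "y": -9.5, "z": 0, "rx": 0, "ry": 0, "rz": 0, "fingers": 0.66},
    {"x": 0.5, "y": -11, "z": 0, "rx": 0, "ry": 0, "rz": 0, "fingers": 0.66},
  ],
)

```text
time_s: 20.7
tool_pos: [0.5573, -0.1197, 0.0108]
tool_rot: [179.6, 0.3, -13.5]
force: [-10.4, -5.7, 4.0]
grip_width: 0.0145
grasp_force: 5.5
```

```bash
python3 meas.py
```

```text
Fx_bed -8.800848110388252 Fy_bed -7.97634568025136
px [-3.375 -9.25 ] 0.993 bed dx,dy mm 25.02 15.56 force [-9.56 -5.68  3.12]
```

Call:
drive_tool(
  moves=[
    {"x": 0, "y": -1.5, "z": 0, "rx": 0, "ry": 0, "rz": 0, "fingers": 0.66},
    {"x": 0, "y": -3, "z": 0, "rx": 0, "ry": 0, "rz": 0, "fingers": 0.66},
    {"x": 0, "y": -4.5, "z": 0, "rx": 0, "ry": 0, "rz": 0, "fingers": 0.66},
    {"x": 0, "y": -6, "z": 0, "rx": 0, "ry": 0, "rz": 0, "fingers": 0.66},
    {"x": 0, "y": -7.5, "z": 0, "rx": 0, "ry": 0, "rz": 0, "fingers": 0.66},
    {"x": 0, "y": -9, "z": 0, "rx": 0, "ry": 0, "rz": 0, "fingers": 0.66},
    {"x": 0, "y": -10.5, "z": 0, "rx": 0, "ry": 0, "rz": 0, "fingers": 0.66},
    {"x": 0, "y": -12, "z": 0, "rx": 0, "ry": 0, "rz": 0, "fingers": 0.66},
    {"x": 0, "y": -13.5, "z": 0, "rx": 0, "ry": 0, "rz": 0, "fingers": 0.66},
    {"x": 0, "y": -15, "z": 0, "rx": 0, "ry": 0, "rz": 0, "fingers": 0.66},
  ],
)

```text
time_s: 22.0
tool_pos: [0.5609, -0.105, 0.0108]
tool_rot: [179.7, 0.3, -13.5]
force: [-10.7, -6.0, 3.6]
grip_width: 0.0146
grasp_force: 5.6
```

```bash
python3 meas.py
```

```text
Fx_bed -9.008455885420862 Fy_bed -8.318045048344677
px [ -8.375 -10.375] 0.993 bed dx,dy mm 25.06 30.63 force [-9.46 -5.59  2.58]
```

Call:
drive_tool(
  moves=[
    {"x": 0, "y": -1.5, "z": 0, "rx": 0, "ry": 0, "rz": 0, "fingers": 0.66},
    {"x": 0, "y": -3, "z": 0, "rx": 0, "ry": 0, "rz": 0, "fingers": 0.66},
    {"x": 0, "y": -4.5, "z": 0, "rx": 0, "ry": 0, "rz": 0, "fingers": 0.66},
    {"x": 0, "y": -6, "z": 0, "rx": 0, "ry": 0, "rz": 0, "fingers": 0.66},
    {"x": 0, "y": -7.5, "z": 0, "rx": 0, "ry": 0, "rz": 0, "fingers": 0.66},
    {"x": 0, "y": -9, "z": 0, "rx": 0, "ry": 0, "rz": 0, "fingers": 0.66},
    {"x": 0, "y": -10.5, "z": 0, "rx": 0, "ry": 0, "rz": 0, "fingers": 0.66},
    {"x": 0, "y": -12, "z": 0, "rx": 0, "ry": 0, "rz": 0, "fingers": 0.66},
    {"x": 0, "y": -13.5, "z": 0, "rx": 0, "ry": 0, "rz": 0, "fingers": 0.66},
    {"x": 0, "y": -15, "z": 0, "rx": 0, "ry": 0, "rz": 0, "fingers": 0.66},
    {"x": 0, "y": -16.5, "z": 0, "rx": 0, "ry": 0, "rz": 0, "fingers": 0.66},
    {"x": 0, "y": -18, "z": 0, "rx": 0, "ry": 0, "rz": 0, "fingers": 0.66},
    {"x": 0, "y": -19.5, "z": 0, "rx": 0, "ry": 0, "rz": 0, "fingers": 0.66},
    {"x": 0, "y": -21, "z": 0, "rx": 0, "ry": 0, "rz": 0, "fingers": 0.66},
  ],
)

```text
time_s: 23.8
tool_pos: [0.5658, -0.0845, 0.0108]
tool_rot: [179.7, 0.3, -13.5]
force: [-10.2, -6.6, 3.0]
grip_width: 0.0148
grasp_force: 5.5
```

Call:
drive_tool(
  moves=[
    {"x": 0, "y": -1.5, "z": 0, "rx": 0, "ry": 0, "rz": 0, "fingers": 0.66},
    {"x": 0, "y": -3, "z": 0, "rx": 0, "ry": 0, "rz": 0, "fingers": 0.66},
    {"x": 0, "y": -4.5, "z": 0, "rx": 0, "ry": 0, "rz": 0, "fingers": 0.66},
    {"x": 0, "y": -6, "z": 0, "rx": 0, "ry": 0, "rz": 0, "fingers": 0.66},
    {"x": 0, "y": -7.5, "z": 0, "rx": 0, "ry": 0, "rz": 0, "fingers": 0.66},
    {"x": 0, "y": -9, "z": 0, "rx": 0, "ry": 0, "rz": 0, "fingers": 0.66},
    {"x": 0, "y": -10.5, "z": 0, "rx": 0, "ry": 0, "rz": 0, "fingers": 0.66},
    {"x": 0, "y": -12, "z": 0, "rx": 0, "ry": 0, "rz": 0, "fingers": 0.66},
    {"x": 0, "y": -13.5, "z": 0, "rx": 0, "ry": 0, "rz": 0, "fingers": 0.66},
    {"x": 0, "y": -15, "z": 0, "rx": 0, "ry": 0, "rz": 0, "fingers": 0.66},
    {"x": 0, "y": -16.5, "z": 0, "rx": 0, "ry": 0, "rz": 0, "fingers": 0.66},
    {"x": 0, "y": -18, "z": 0, "rx": 0, "ry": 0, "rz": 0, "fingers": 0.66},
  ],
)

```text
time_s: 25.3
tool_pos: [0.57, -0.0669, 0.0108]
tool_rot: [179.7, 0.3, -13.5]
force: [-11.7, -5.2, 3.5]
grip_width: 0.0149
grasp_force: 5.5
```

```bash
python3 meas.py; cat > gap.py <<'E'
from h import *
bed=np.load("bed.npy")
def prof(c,z,xs,ys):
    """mean grey along bed y over bed x range, at height z"""
    X,Y=np.meshgrid(np.arange(*xs,1)/1e3,ys/1e3,indexing="ij");co,si=np.cos(bed[2]),np.sin(bed[2])
    W=np.stack([bed[0]+co*X-si*Y,bed[1]+si*X+co*Y,np.full_like(X,z)],-1)
    p=proj(c,W.reshape(-1,3)).reshape(*X.shape,2).astype(np.float32)
    g=cv2.cvtColor(c["image"],cv2.COLOR_RGB2GRAY).astype(np.float32)
    return cv2.remap(g,p[...,0].copy(),p[...,1].copy(),cv2.INTER_CUBIC)
ys=np.arange(40,140,.25)
for n in("top","scene"):
    c=cam(n)
    for xs in((-95,-60),(-60,-20),(0,12),(12,24),(24,36),(60,72),(68,78)):
        a=prof(c,.02,xs,ys).mean(0); k=(ys>105)&(ys<122); w=np.clip(a[k]-np.median(a[k])-6,0,None)
        b=prof(c,.036,xs,ys).mean(0); g=np.gradient(cv2.GaussianBlur(b[None],(0,0),4)[0]); i=g.argmin()
        print(n,xs,"line y",round((w*ys[k]).sum()/max(w.sum(),1e-6),2),"peak",a[k].max().round(),"edge y",ys[i],"step",(g[i]*4).round(1))
E
python3 gap.py
```

```text
Fx_bed -10.129601797821284 Fy_bed -7.785024969319206
px [-21.375 -13.375] 0.993 bed dx,dy mm 25.37 69.98 force [-8.93 -5.24  3.88]
top (-95, -60) line y 114.35 peak 154.0 edge y 115.75 step -17.1
top (-60, -20) line y 114.19 peak 153.0 edge y 115.5 step -16.1
top (0, 12) line y 113.95 peak 150.0 edge y 86.25 step -24.7
top (12, 24) line y 114.15 peak 150.0 edge y 86.25 step -24.2
top (24, 36) line y 114.08 peak 149.0 edge y 86.25 step -25.0
top (60, 72) line y 116.51 peak 85.0 edge y 112.5 step -2.8
top (68, 78) line y 119.7 peak 85.0 edge y 112.25 step -3.7
scene (-95, -60) line y 114.51 peak 160.0 edge y 120.5 step -15.0
scene (-60, -20) line y 114.07 peak 161.0 edge y 120.25 step -14.4
scene (0, 12) line y 113.72 peak 176.0 edge y 86.0 step -24.0
scene (12, 24) line y 113.91 peak 149.0 edge y 86.0 step -26.2
scene (24, 36) line y 113.76 peak 177.0 edge y 70.5 step -29.9
scene (60, 72) line y 114.32 peak 139.0 edge y 119.75 step -17.5
scene (68, 78) line y 113.84 peak 170.0 edge y 120.25 step -12.0
```

Call:
drive_tool(
  moves=[
    {"x": 0, "y": -1.5, "z": 0, "rx": 0, "ry": 0, "rz": 0, "fingers": 0.66},
    {"x": 0, "y": -3, "z": 0, "rx": 0, "ry": 0, "rz": 0, "fingers": 0.66},
    {"x": 0, "y": -4.5, "z": 0, "rx": 0, "ry": 0, "rz": 0, "fingers": 0.66},
    {"x": 0, "y": -6, "z": 0, "rx": 0, "ry": 0, "rz": 0, "fingers": 0.66},
    {"x": 0, "y": -7.5, "z": 0, "rx": 0, "ry": 0, "rz": 0, "fingers": 0.66},
    {"x": 0, "y": -9, "z": 0, "rx": 0, "ry": 0, "rz": 0, "fingers": 0.66},
    {"x": 0, "y": -10.5, "z": 0, "rx": 0, "ry": 0, "rz": 0, "fingers": 0.66},
    {"x": 0, "y": -12, "z": 0, "rx": 0, "ry": 0, "rz": 0, "fingers": 0.66},
    {"x": 0, "y": -13.5, "z": 0, "rx": 0, "ry": 0, "rz": 0, "fingers": 0.66},
    {"x": 0, "y": -15, "z": 0, "rx": 0, "ry": 0, "rz": 0, "fingers": 0.66},
    {"x": 0, "y": -16.5, "z": 0, "rx": 0, "ry": 0, "rz": 0, "fingers": 0.66},
    {"x": 0, "y": -18, "z": 0, "rx": 0, "ry": 0, "rz": 0, "fingers": 0.66},
    {"x": 0, "y": -19.5, "z": 0, "rx": 0, "ry": 0, "rz": 0, "fingers": 0.66},
    {"x": 0, "y": -20.5, "z": 0, "rx": 0, "ry": 0, "rz": 0, "fingers": 0.66},
    {"x": 0, "y": -21.5, "z": 0, "rx": 0, "ry": 0, "rz": 0, "fingers": 0.66},
  ],
)

```text
time_s: 27.32
tool_pos: [0.5751, -0.0459, 0.0108]
tool_rot: [179.7, 0.3, -13.4]
force: [-10.1, -5.5, 3.9]
grip_width: 0.0147
grasp_force: 5.4
```

```bash
python3 meas.py; python3 gap.py|grep -v 60
```

```text
Fx_bed -8.51342903782365 Fy_bed -7.667299059516147
px [-28.25 -15.  ] 0.959 bed dx,dy mm 25.66 90.88 force [-9.52 -5.89  3.35]
top (0, 12) line y 107.26 peak 205.0 edge y 106.5 step -21.3
top (12, 24) line y 107.77 peak 205.0 edge y 106.75 step -21.8
top (24, 36) line y 107.1 peak 208.0 edge y 107.0 step -23.7
top (68, 78) line y 0.0 peak 59.0 edge y 47.5 step -3.1
scene (0, 12) line y 113.69 peak 175.0 edge y 74.5 step -18.6
scene (12, 24) line y 113.9 peak 149.0 edge y 108.0 step -19.5
scene (24, 36) line y 113.57 peak 173.0 edge y 92.25 step -23.5
scene (68, 78) line y 110.92 peak 78.0 edge y 110.0 step -7.4
```

Call:
drive_tool(
  moves=[
    {"x": 0, "y": -0.7, "z": 0, "rx": 0, "ry": 0, "rz": 0, "fingers": 0.66},
    {"x": 0, "y": -1.4, "z": 0, "rx": 0, "ry": 0, "rz": 0, "fingers": 0.66},
    {"x": 0, "y": -2.1, "z": 0, "rx": 0, "ry": 0, "rz": 0, "fingers": 0.66},
    {"x": 0, "y": -2.8, "z": 0, "rx": 0, "ry": 0, "rz": 0, "fingers": 0.66},
    {"x": 0, "y": -3.4, "z": 0, "rx": 0, "ry": 0, "rz": 0, "fingers": 0.66},
    {"x": 0, "y": -4, "z": 0, "rx": 0, "ry": 0, "rz": 0, "fingers": 0.66},
    {"x": 0, "y": -4.4, "z": 0, "rx": 0, "ry": 0, "rz": 0, "fingers": 0.66},
    {"x": 0, "y": -4.4, "z": 0, "rx": 0, "ry": 0, "rz": 0, "fingers": 0.66},
  ],
)

```text
time_s: 28.48
tool_pos: [0.5762, -0.0415, 0.0107]
tool_rot: [179.7, 0.3, -13.4]
force: [-8.9, -4.7, 3.9]
grip_width: 0.015
grasp_force: 5.4
```

```bash
python3 meas.py; python3 - <<'E'
from gap import *
from h import *
print(sensors.get_obs()["tool_pos"])
for n in("top","scene"):
    c=cam(n);y=np.arange(102,122,1.)
    print(n,prof(c,.02,(-60,-20),y).mean(0).round().astype(int).tolist());
    for x in((0,12),(12,24),(24,36)): print("plane20",prof(c,.02,x,y).mean(0).round().astype(int).tolist(),"plane36",prof(c,.036,x,y).mean(0).round().astype(int).tolist())
E
```

```text
Fx_bed -7.584812999879368 Fy_bed -6.629358969372541
px [-30.375 -15.375] 0.95 bed dx,dy mm 25.37 97.26 force [-10.39  -5.48   2.96]
top (-95, -60) line y 114.35 peak 153.0 edge y 115.75 step -17.0
top (-60, -20) line y 114.19 peak 152.0 edge y 115.5 step -16.2
top (0, 12) line y 108.6 peak 207.0 edge y 114.25 step -20.2
top (12, 24) line y 108.87 peak 207.0 edge y 114.5 step -23.0
top (24, 36) line y 108.6 peak 208.0 edge y 114.5 step -22.0
top (60, 72) line y 0.0 peak 63.0 edge y 49.0 step -2.3
top (68, 78) line y 0.0 peak 59.0 edge y 53.25 step -3.4
scene (-95, -60) line y 114.5 peak 158.0 edge y 120.25 step -14.9
scene (-60, -20) line y 114.08 peak 161.0 edge y 120.5 step -14.2
scene (0, 12) line y 110.43 peak 169.0 edge y 79.0 step -20.6
scene (12, 24) line y 107.96 peak 184.0 edge y 119.75 step -16.3
scene (24, 36) line y 114.06 peak 169.0 edge y 98.25 step -31.9
scene (60, 72) line y 106.73 peak 98.0 edge y 119.5 step -6.3
scene (68, 78) line y 106.26 peak 97.0 edge y 93.5 step -5.8
[ 0.57616745 -0.04151345  0.01075707]
top [87, 87, 87, 87, 86, 85, 82, 81, 90, 109, 130, 147, 15
[... 672 characters left out ...]
 58, 67, 77, 84, 88, 93, 103, 120, 140, 155, 160, 154, 139, 123, 110, 101, 96, 94]
plane20 [56, 88, 125, 155, 168, 162, 143, 123, 116, 125, 145, 161, 165, 154, 135, 118, 105, 97, 93, 91] plane36 [42, 40, 36, 36, 45, 69, 102, 131, 147, 143, 127, 112, 109, 121, 139, 151, 151, 141, 125, 110]
plane20 [46, 79, 123, 163, 184, 179, 155, 129, 113, 113, 125, 137, 142, 137, 125, 112, 103, 97, 95, 94] plane36 [32, 31, 30, 37, 57, 90, 127, 157, 169, 160, 140, 122, 119, 131, 150, 161, 158, 144, 125, 110]
plane20 [125, 112, 104, 101, 99, 92, 85, 81, 89, 112, 141, 164, 169, 157, 138, 119, 105, 96, 89, 85] plane36 [42, 31, 27, 32, 53, 91, 137, 174, 187, 175, 148, 121, 110, 116, 131, 143, 145, 136, 122, 109]
```

Call:
drive_tool(
  moves=[
    {"x": 0, "y": -0.3, "z": 0, "rx": 0, "ry": 0, "rz": 0, "fingers": 0.66},
    {"x": 0, "y": -0.6, "z": 0, "rx": 0, "ry": 0, "rz": 0, "fingers": 0.66},
    {"x": 0, "y": -1, "z": 0, "rx": 0, "ry": 0, "rz": 0, "fingers": 0.66},
    {"x": 0, "y": -1, "z": 0, "rx": 0, "ry": 0, "rz": 0, "fingers": 0.66},
  ],
)

```text
time_s: 29.22
tool_pos: [0.5764, -0.0406, 0.0108]
tool_rot: [179.7, 0.2, -13.4]
force: [-9.5, -6.0, 4.1]
grip_width: 0.0147
grasp_force: 5.4
```

```bash
python3 - <<'E'
from h import *
p=np.mean([(cam("top"),sensors.get_obs()["tool_pos"])[1] for _ in range(4)],0);print(p,((p-[.57,-.0669,.0108])@[.23,.973,0])*1e3)
E
python3 meas.py
```

```text
[ 0.5764245  -0.04054283  0.01076588] 27.123159719140656
Fx_bed -7.380874056469818 Fy_bed -6.920734743542871
px [-30.5 -15.5] 0.963 bed dx,dy mm 25.66 97.7 force [-9.22 -5.96  3.28]
```

Call:
drive_tool(
  moves=[
    {"x": -0.4, "y": 0.9, "z": 0, "rx": 0, "ry": 0, "rz": 0, "fingers": 0.66},
    {"x": -0.8, "y": 1.8, "z": 0, "rx": 0, "ry": 0, "rz": 0, "fingers": 0.66},
    {"x": -1.2, "y": 2.6, "z": 0, "rx": 0, "ry": 0, "rz": 0, "fingers": 0.66},
    {"x": -1.5, "y": 3.3, "z": 0, "rx": 0, "ry": 0, "rz": 0, "fingers": 0.66},
    {"x": -1.7, "y": 3.8, "z": 0, "rx": 0, "ry": 0, "rz": 0, "fingers": 0.66},
  ],
)

```text
time_s: 30.1
tool_pos: [0.5762, -0.0407, 0.011]
tool_rot: [179.9, 0.0, -13.3]
force: [-4.1, -0.9, -1.3]
grip_width: 0.015
grasp_force: 3.0
```

```bash
python3 meas.py;python3 -c "
from h import *
print(sensors.get_obs()['tool_pos'])"
```

```text
Fx_bed -3.8067993849879493 Fy_bed -1.7863930948273223
px [-30.5 -15.5] 0.963 bed dx,dy mm 25.66 97.7 force [-5.19 -1.43 -1.11]
[ 0.5762728  -0.04069897  0.0110533 ]
```

Call:
drive_tool(
  moves=[
    {"x": -0.5, "y": 0.4, "z": 0, "rx": 0, "ry": 0, "rz": 0, "fingers": 0.66},
    {"x": -1, "y": 0.8, "z": 0, "rx": 0, "ry": 0, "rz": 0, "fingers": 0.66},
    {"x": -1.5, "y": 1, "z": 0, "rx": 0, "ry": 0, "rz": 0, "fingers": 0.66},
    {"x": -3, "y": 1, "z": 0, "rx": 0, "ry": 0, "rz": 0, "fingers": 0.66},
    {"x": -5, "y": 1, "z": 0, "rx": 0, "ry": 0, "rz": 0, "fingers": 0.66},
    {"x": -7, "y": 1, "z": 0, "rx": 0, "ry": 0, "rz": 0, "fingers": 0.66},
    {"x": -9, "y": 1, "z": 0, "rx": 0, "ry": 0, "rz": 0, "fingers": 0.66},
    {"x": -9, "y": 1, "z": 0, "rx": 0, "ry": 0, "rz": 0, "fingers": 0.66},
  ],
)

```text
time_s: 31.15
tool_pos: [0.5676, -0.0386, 0.0113]
tool_rot: [180.0, -0.0, -13.3]
force: [-0.1, 0.2, 0.4]
grip_width: 0.015
grasp_force: 0.0
```

```bash
python3 meas.py
```

```text
Fx_bed -0.17923718443264072 Fy_bed 0.1353375427639999
px [-30.5   -15.375] 0.959 bed dx,dy mm 25.29 97.62 force [ 0.1   0.05 -0.78]
```

Free, with the plate unmoved. I'll lift straight up and then back off toward the robot to clear the view.

Call:
drive_tool(
  moves=[
    {"x": 0, "y": 0, "z": -4, "rx": 0, "ry": 0, "rz": 0, "fingers": 0.66},
    {"x": 0, "y": 0, "z": -12, "rx": 0, "ry": 0, "rz": 0, "fingers": 0.66},
    {"x": 0, "y": 0, "z": -25, "rx": 0, "ry": 0, "rz": 0, "fingers": 0.66},
    {"x": 0, "y": 0, "z": -45, "rx": 0, "ry": 0, "rz": 0, "fingers": 0.66},
    {"x": 0, "y": 0, "z": -75, "rx": 0, "ry": 0, "rz": 0, "fingers": 0.66},
    {"x": 0, "y": 0, "z": -110, "rx": 0, "ry": 0, "rz": 0, "fingers": 0.66},
    {"x": 0, "y": 0, "z": -145, "rx": 0, "ry": 0, "rz": 0, "fingers": 0.66},
    {"x": 0, "y": 0, "z": -175, "rx": 0, "ry": 0, "rz": 0, "fingers": 0.66},
    {"x": 0, "y": 0, "z": -190, "rx": 0, "ry": 0, "rz": 0, "fingers": 0.66},
    {"x": 0, "y": 15, "z": -190, "rx": 0, "ry": 0, "rz": 0, "fingers": 0.66},
    {"x": 0, "y": 45, "z": -190, "rx": 0, "ry": 0, "rz": 0, "fingers": 0.66},
    {"x": 0, "y": 85, "z": -190, "rx": 0, "ry": 0, "rz": 0, "fingers": 0.66},
    {"x": 0, "y": 125, "z": -190, "rx": 0, "ry": 0, "rz": 0, "fingers": 0.66},
    {"x": 0, "y": 165, "z": -190, "rx": 0, "ry": 0, "rz": 0, "fingers": 0.66},
    {"x": 0, "y": 205, "z": -190, "rx": 0, "ry": 0, "rz": 0, "fingers": 0.66},
    {"x": 0, "y": 245, "z": -190, "rx": 0, "ry": 0, "rz": 0, "fingers": 0.66},
    {"x": 0, "y": 275, "z": -190, "rx": 0, "ry": 0, "rz": 0, "fingers": 0.66},
    {"x": 0, "y": 295, "z": -190, "rx": 0, "ry": 0, "rz": 0, "fingers": 0.66},
    {"x": 0, "y": 300, "z": -190, "rx": 0, "ry": 0, "rz": 0, "fingers": 0.66},
  ],
)

```text
time_s: 33.58
tool_pos: [0.4972, -0.332, 0.2002]
tool_rot: [-180.0, 0.1, -13.4]
force: [-0.4, 0.4, 0.2]
grip_width: 0.0151
grasp_force: 0.0
```

```bash
python3 - <<'E'
from h import *
t=cam("top");s=cam("scene");bed=np.load("bed.npy");co,si=np.cos(bed[2]),np.sin(bed[2])
rt=cv2.imread("pics/tc.png")[2::5,2::5];nt=t["image"][136:252,212:368,::-1].copy()
print("strip end",shift(rt,nt,26,45,8,22),"bearing",shift(rt,nt,8,21,66,80),"bed",shift(rt,nt,55,75,80,98))
for c,sd in((t,(279,179)),(s,(240,200))):
    try:
        o,b,st,_=plate(c,sd);d=onz(c,[b],.036)[0]-[*bed[:2],0];print("bore bed",(co*d[0]+si*d[1])*1e3,(-si*d[0]+co*d[1])*1e3,st)
    except Exception as e: print(e)
a=cv2.resize(nt,(400,298),interpolation=cv2.INTER_CUBIC);b=cv2.resize(s["image"][150:266,160:316,::-1],(400,298),interpolation=cv2.INTER_CUBIC)
cv2.imwrite("pics/end.png",np.hstack([a,b]))
E
python3 gap.py | grep -E "12|24"
```

```text
strip end (array([-0.125,  0.   ]), 0.9819197058677673) bearing (array([0., 0.]), 0.9988346695899963) bed (array([0., 0.]), 0.9982737302780151)
bore bed 39.95572752167863 37.4019742287693 [ 250  155   56   38 1090]
bore bed 40.27832844471679 37.504789145868024 [210 189  51  30 711]
top (0, 12) line y 109.1 peak 212.0 edge y 113.75 step -21.7
top (12, 24) line y 108.83 peak 210.0 edge y 114.25 step -22.4
top (24, 36) line y 108.81 peak 212.0 edge y 114.0 step -21.8
scene (-95, -60) line y 114.52 peak 163.0 edge y 120.5 step -14.8
scene (-60, -20) line y 114.06 peak 164.0 edge y 120.5 step -14.2
scene (0, 12) line y 107.36 peak 233.0 edge y 111.75 step -23.9
scene (12, 24) line y 107.01 peak 232.0 edge y 111.5 step -21.8
scene (24, 36) line y 107.12 peak 234.0 edge y 112.0 step -24.6
scene (60, 72) line y 106.78 peak 232.0 edge y 111.75 step -24.9
scene (68, 78) line y 109.67 peak 190.0 edge y 112.25 step -26.9
```

View pics/end.png

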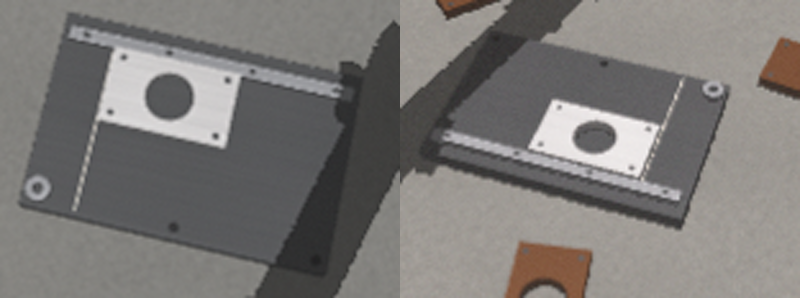

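The plate is square against the strip. Left half: its leading edge lies along the line from (105,50) to (97,122). The bearing, at (38,187), and the strip are unmoved. I'll check the gap using the uncluttered trailing edge.

```bash
python3 - <<'E' | tail -20
from gap import *
for n in("top","scene"):
    c=cam(n);y=np.arange(-60,-20,.25)
    for z in (.036,.02):
      r=[]
      for xs in((2,14),(14,26),(26,38),(50,62),(62,76)):
        b=prof(c,z,xs,y).mean(0);g=np.gradient(cv2.GaussianBlur(b[None],(0,0),4)[0]);i=g.argmax();r.append(y[i]+150)
      print("RES",n,z,"trailing+150:",r)
    ys=np.arange(100,122,.25)
    for xs in((-30,-12),):
        a=prof(c,.02,xs,ys).mean(0);w=np.clip(a-np.median(a)-15,0,None);w[abs(ys-114)>5]=0;print("RES line near plate",(w*ys).sum()/w.sum())
E
```

```text
top (-95, -60) line y 114.34 peak 155.0 edge y 115.75 step -17.1
top (-60, -20) line y 114.2 peak 154.0 edge y 115.5 step -16.2
top (0, 12) line y 109.06 peak 212.0 edge y 113.75 step -21.7
top (12, 24) line y 108.83 peak 210.0 edge y 114.25 step -22.2
top (24, 36) line y 108.78 peak 212.0 edge y 114.0 step -21.7
top (60, 72) line y 108.84 peak 210.0 edge y 114.0 step -24.0
top (68, 78) line y 109.25 peak 212.0 edge y 114.0 step -25.1
scene (-95, -60) line y 114.54 peak 162.0 edge y 120.25 step -14.9
scene (-60, -20) line y 114.08 peak 164.0 edge y 120.5 step -14.3
scene (0, 12) line y 107.47 peak 232.0 edge y 111.75 step -24.4
scene (12, 24) line y 106.94 peak 232.0 edge y 111.5 step -21.4
scene (24, 36) line y 107.08 peak 234.0 edge y 112.0 step -24.0
scene (60, 72) line y 106.85 peak 233.0 edge y 111.5 step -24.9
scene (68, 78) line y 109.64 peak 191.0 edge y 112.25 step -26.6
RES top 0.036 trailing+150: [np.float64(111.75), np.float64(111.75), np.float64(111.75), np.float64(111.75), np.float64(111.75)]
RES top 0.02 trailing+150: [np.float64(111.0), np.float64(111.0), np.float64(111.25), np.float64(111.0), np.float64(111.0)]
RES line near plate 113.96441590600948
RES scene 0.036 trailing+150: [np.float64(111.75), np.float64(111.75), np.float64(112.0), np.float64(111.75), np.float64(111.25)]
RES scene 0.02 trailing+150: [np.float64(105.5), np.float64(105.75), np.float64(105.75), np.float64(105.25), np.float64(105.25)]
RES line near plate 113.76963114417936
```

```bash
python3 -c "
from cell import workorder
print(workorder.sign_off())"
```

```text
the job is handed in; nothing more can be done
None
```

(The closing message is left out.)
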